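# Gauge a cast ingot and weigh it on the beam balance

## Task

Two cast bronze ingots lie on the bench and only the slim one is down to rolling size: feed it lengthwise, without forcing it, into the flared mouth on the left of the steel gauge, let go when it is half through, take it again by the end that sticks out on the other side and draw it straight out there. Then lay it gently in the pan of the beam balance, let go, and slide the brass poise along the beam until the beam comes to rest level, its pointer at the red centre line. The thick ingot stays on the bench, and the matchbox, sanding stick and pencil lying near stay where they are.

Things in the scene. Friction and masses are not known exactly. Their poses are not given: they have to be found in the camera images.
- slim_ingot: bronze bar, 120 x 16 x 14 mm (its x, y, z), lying flat; origin at the centre of its underside, x along its length; its weight differs from day to day, 0.16 to 0.28 kg
- thick_ingot: like the slim ingot but 22 mm wide: too thick for the gauge; origin at the centre of its underside
- gauge: fixed steel block with a closed window through it along its x; origin on the bench under the window's middle. Feed along its +x: flared mouth at -x (left, seen from the robot), plain exit at +x. Window 19 mm wide (y), 10 to 30 mm above the bench, 30 mm long (x -15 to 15 mm); flares reach x = -28 mm. Block 78 mm wide, 40 high; its feet 136 mm wide, 12 high
- pan_floor (a point): centre of the balance pan's flat floor (upper face), about 109 mm above the bench; round steel dish, floor 135 mm across, rim 164 mm across and 8 mm higher. The pan stays level, rises and sinks up to 6.4 mm with the beam, 80 mm left of the fulcrum
- poise_knob (a point): centre of the top face of the poise's upright brass knob, 20 mm in diameter and 28 mm tall, on a brass saddle 28 x 24 mm that rides on the beam; the saddle's top is 28 mm below this point and the beam's upper edge 37 mm below it. When the beam is level this point is 121 mm above the bench
- poise (a joint): how far the poise (0.15 kg) has been slid outward along the beam from its zero stop, 0 to 0.175 m; it stays where it is left (friction about 0.6 N). At 0 it is 60 mm right of the fulcrum and the empty balance is level. 1 kg in the pan needs 0.533 m of slide, so the ingot needs 0.085 to 0.15 m
- beam (a joint): tilt of the beam in rad, 0 when level; positive: pan low, pointer (right) end high, so the poise must go farther out. Stops at -0.08 and 0.08; between them it changes by about 0.0048 rad for each mm the poise is off; settles in about 1.5 s once nothing touches it
- balance: fixed grey beam balance; origin on the bench under the fulcrum, which is 75 mm up. The beam lies along its y: pan at y = +80 mm, poise sliding towards -y from y = -60 mm. Base 92 x 415 mm, y from -285 to 130 mm; index post 116 mm high at y = -277 mm
- sanding_stick: bystander: brown sanding stick, 210 x 18 x 5 mm, lying at the front edge; origin under its middle, its length along its y
- matchbox: bystander: small yellow box, 38 x 56 x 15 mm, front left; origin under its middle
- pencil: bystander: red pencil, 142 mm long, 7 mm thick, right of the balance; origin under its middle, its length along its y
- pan: the balance pan itself (see pan_floor); origin 34 mm below the centre of its floor, on its pivot

How it is judged:
On the way, in this order (a step that is already met when the one before it is completed fails the run):
1. the slim ingot sits in the gauge window, about half through and in line with it (x of slim_ingot in the frame of gauge between -0.025 and 0.03 m and y of slim_ingot in the frame of gauge between -0.004 and 0.004 m and z of slim_ingot in the frame of gauge below 0.02 m and angle between the x axis of slim_ingot and the x axis of gauge, either way round below 0.2 rad and contact force between the fingers and slim_ingot below 0.2 N), for 0.1 s.
2. the slim ingot has been drawn out through the exit side (x of slim_ingot in the frame of gauge above 0.068 m and z of slim_ingot in the frame of gauge below 0.09 m and y of slim_ingot in the frame of gauge between -0.05 and 0.05 m), for 0.04 s.
3. the slim ingot lies in the balance pan, released (horizontal distance between slim_ingot and pan_floor below 0.03 m and z of slim_ingot in the frame of pan_floor between -0.005 and 0.012 m and angle between slim_ingot's own z axis and vertical below 0.15 rad and contact force between the fingers and slim_ingot below 0.2 N), for 0.2 s.
At the end, for the whole second after the job is handed in: The slim ingot lies flat in the pan, its centre within 30 mm of the pan's centre, and the beam rests within 0.015 rad of level (pointer within about 4 mm of the red line, poise within about 3 mm of the right place); the thick ingot lies on the bench (value of joint beam between -0.015 and 0.015 rad and velocity of joint beam between -0.05 and 0.05 rad/s and horizontal distance between slim_ingot and pan_floor below 0.03 m and z of slim_ingot in the frame of pan_floor between -0.005 and 0.012 m and angle between slim_ingot's own z axis and vertical below 0.15 rad and linear speed of each of slim_ingot, thick_ingot below 0.02 m/s and height (world z) of thick_ingot between -0.01 and 0.01 m); the robot touches nothing.
It fails at once if the slim ingot is let fall or thrown (over 0.6 m/s with the fingers off it, a drop of about 2 cm) (linear speed of slim_ingot above 0.6 m/s and contact force between the fingers and slim_ingot below 0.1 N).
It fails at once if the ingot is pressed hard into the pan (over 50 N) (contact force between slim_ingot and pan above 50 N).
It fails at once if the ingot is rammed against the gauge (over 60 N) (contact force between slim_ingot and gauge above 60 N).
It fails at once if a bystander is shoved more than 40 mm (distance of any of sanding_stick, matchbox, pencil from where it was at the start of the episode above 0.04 m).
It also fails if it takes over 72 s, if anything falls off the work surface, if the arm or the gripper's body presses on something with over 40 N, if the wrist force passes 120 N, or if a joint passes its speed limit or range.

## Robot

A 7-joint arm with a two-finger parallel gripper is mounted at the origin on a cart in front of the work surface, level with it; the furniture and walls round the work are solid. World frame = base frame: x ahead of the robot, y to its left, z up, the work surface at z = 0. Lengths are in m, angles in rad, forces in N, time in s.
With the tool pointing down it reaches from about 0.4 to 0.925 m from the base axis. Payload 5.6 kg.
Tool frame: the origin (TCP) lies on the centre line of the jaws, within the pads' length; the fingertips stand 11 mm ahead of it and the grasp point (between the pads) lies 8 mm behind it; z points along the fingers, y is the line along which they close (so a half turn about z gives the same grasp; the last joint's range is limited). The gripper opens to 85 mm and grips with 20 to 120 N. Pads are 22 mm wide; open, the fingers measure 114 mm over their backs; the gripper's body (76 mm by 85 mm) begins 54 mm behind the grasp point. The pads swing forward as they close: fully open they stand 13 mm farther back than shut.
Start: joints at [1.261, 0.468, -0.012, 1.603, 0.006, 1.071, -0.056], TCP at [0.171, -0.627, 0.242] pointing down, gripper open.
Joint ranges: [-2.53, 2.53], [-0.31, 2.02], [-1.57, 1.55], [0.28, 2.44], [-1.29, 4.43], [0.15, 1.84], [-2.92, 2.92]. Speed limits (rad/s): [2.57, 2.57, 3.14, 3.14, 3.14, 3.14, 3.14].

## Interface

Orientations are given as a 3x3 rotation matrix whose columns are the frame's x, y, z axes.
In Python, from station import manip, imaging gives the robot as it stands.
- The arm moves only by the tool arm_command, never from a script. Its argument "series" is a list of rows, each an object of numbers: "wx", "wy", "wz": the turn, a rotation vector about the tool's x, y, z in rad; "tx", "ty", "tz": the shift along the tool's x, y, z in units of 30 mm (1.0 is 30 mm); "gripper": the finger opening in mm, from 0 to 85.4. A call has 1 to 10 rows; each row shifts and turns the commanded pose from where the row before left it, along the tool's axes as they then stand; what a row does not reach is not made up. A row lasts 1/12 s, in which the tool goes at most 41.7 mm and 7.16 degrees, less where a joint would pass 70% of its speed; a pose out of reach is approached as far as the arm can. A call is refused whole if a number of a shift passes 1 or a number of a turn 0.125, either way. A call with a gripper value outside its range is refused whole. The fingers move at their own pace and stop on an object; "newtons" is the grip in N (left out, the last holds). Time passes only in rows, so rows that do not move let the fingers close. It gives the time, the measured TCP pose, the force, the opening and the grip force at its end, in the units of the state.
- manip.state(): the state, without advancing time (a new reading comes with each control period).
- imaging.capture(name): name is "scene" or "side" or "wrist"; returns the picture (420x560x3 uint8, red, green, blue); there is no depth.
- imaging.camera_model(name): a dict with "fx", "fy", "cx", "cy" (pixels), "R" (3x3) and "t" (3): a world point X has camera coordinates R X + t; the wrist camera has in their place "T_tool_cam" (4x4, takes a point from camera to tool coordinates, whose origin is the TCP and whose axes are the flange's). Camera axes: x right, y down, z forward; pixel columns grow to the right and rows downward; lengths in m; the calibration is good to about 2 mm. A picture is of the moment at which its call begins: read the wrist's pose just before it. camera_model takes no time and is no camera call.
- manip.finish_job(): hands the job in; it is judged then, once.
The state is a dict: "clock": time; "joints": joint angles; "joint_vel": joint speeds; "joint_efforts": joint torques, N m; "tool_pos": TCP position; "orientation": TCP orientation; "force": force on the tool from outside, world axes, zero at the start; "wrist_torque": the same for the moment, N m; "grip_width": opening from 0.0 (shut) to 1.0 (fully open); "gripper_force": force on a finger pad.
Only numpy, scipy, OpenCV 4.12 (cv2) and the standard library are available. Lean on these libraries where they do the work, as an engineer would, in place of code of your own. Each camera call takes 0.05 s, during which the arm holds its last target. There are 200 camera calls.

## Working session

There is one attempt and no reset: what is moved stays moved. The work goes in short steps, Python scripts to look and compute and a tool call to move; the robot and the scene stay as the last step left them, time stands still between calls to the robot, and variables do not carry over. Pictures are saved under pics/ and viewed, at most 10 in all, crops included, and the job is handed in when it is done.

Besides the shell and the picture viewer there is one more tool, called after ">>>" as name([rows], argument=value, ...), one row to a line, values as JSON. arm_command: Moves the arm, as the interface text tells. Its arguments: {"type":"object","properties":{"series":{"type":"array","items":{"type":"object","properties":{"wx":{"type":"number"},"wy":{"type":"number"},"wz":{"type":"number"},"tx":{"type":"number"},"ty":{"type":"number"},"tz":{"type":"number"},"gripper":{"type":"number"}}}},"newtons":{"type":"number"}},"required":["series"]}

```bash
mkdir -p pics; ls; python3 - <<'E'
from station import manip, imaging
import cv2,numpy as np
s=manip.state();print({k:np.round(v,3).tolist() for k,v in s.items()})
for n in("scene","side"):
    cv2.imwrite(f"pics/{n}0.png",imaging.capture(n)[:,:,::-1])
for n in("scene","side","wrist"):print(n,{k:np.round(v,3).tolist() for k,v in imaging.camera_model(n).items()})
E
```

```text
pics
{'clock': 0.0, 'joints': [1.261, 0.468, -0.012, 1.604, 0.006, 1.071, -0.056], 'joint_vel': [-0.0, 0.0, 0.001, -0.001, 0.0, 0.001, -0.001], 'joint_efforts': [-0.0, -53.238, 0.021, -25.131, 0.011, 0.008, 0.0], 'tool_pos': [0.171, -0.626, 0.241], 'orientation': [[0.965, 0.264, -0.001], [0.264, -0.965, 0.002], [-0.0, -0.002, -1.0]], 'force': [0.507, -0.776, -0.277], 'wrist_torque': [-0.013, 0.028, 0.025], 'gripper_force': 0.0, 'grip_width': 1.004}
scene {'fx': 398.472, 'fy': 398.472, 'cx': 284.198, 'cy': 211.281, 'R': [[-0.256, -0.967, -0.012], [-0.783, 0.215, -0.583], [0.566, -0.139, -0.812]], 't': [0.042, 0.463, 0.9]}
side {'fx': 393.991, 'fy': 393.991, 'cx': 280.424, 'cy': 203.346, 'R': [[0.992, -0.127, 0.008], [-0.077, -0.647, -0.759], [0.102, 0.752, -0.651]], 't': [-0.511, 0.064, 0.941]}
wrist {'fx': 293.878, 'fy': 293.878, 'cx': 280.07, 'cy': 211.1, 'T_tool_cam': [[0.0, -0.946, -0.325, 0.083], [1.0, 0.0, -0.001, 0.001], [0.001, -0.325, 0.946, -0.131], [0.0, 0.0, 0.0, 1.0]]}
```

View pics/scene0.png

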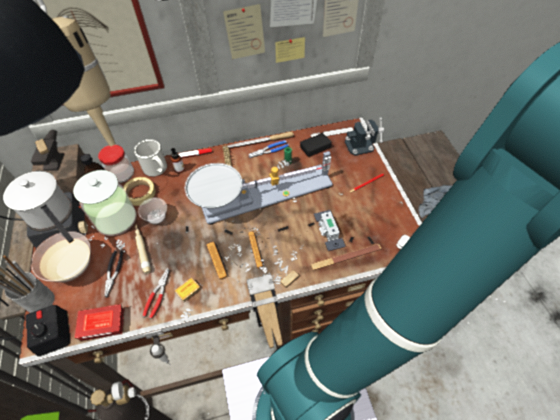

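View pics/side0.png

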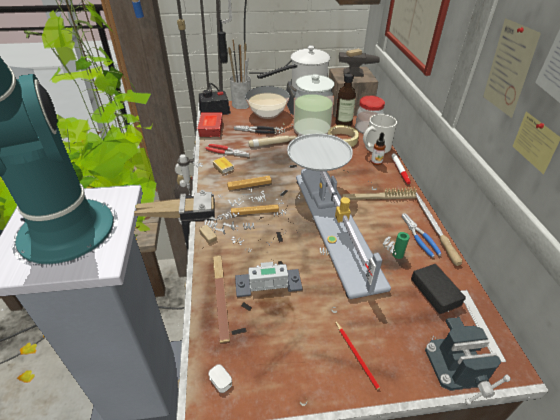

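The scene view shows the thick ingot at (217,260), the slim one at (256,249), the gauge at (328,230), the pan at (215,186) and the poise at (275,175). In the side view they are at (250,183), (256,210), (268,278), (320,150) and (343,208). I'll enlarge both views to get precise points.

```bash
python3 - <<'E'
import cv2,numpy as np
a=cv2.imread("pics/scene0.png")[150:290,180:380];b=cv2.imread("pics/side0.png")[125:310,180:400]
f=lambda x,s:cv2.resize(x,None,fx=s,fy=s,interpolation=cv2.INTER_CUBIC)
cv2.imwrite("pics/c1.png",f(a,4));cv2.imwrite("pics/c2.png",f(b,3.2))
E
```

```text
(no output)
```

View pics/c1.png

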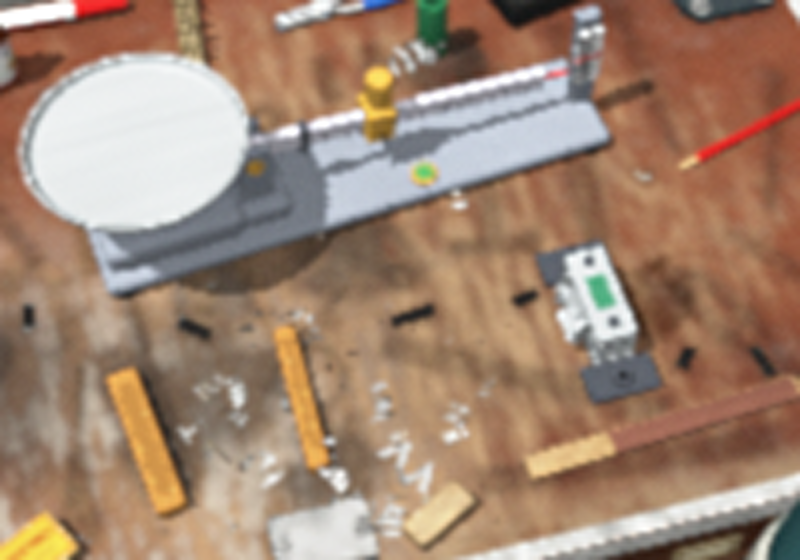

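View pics/c2.png

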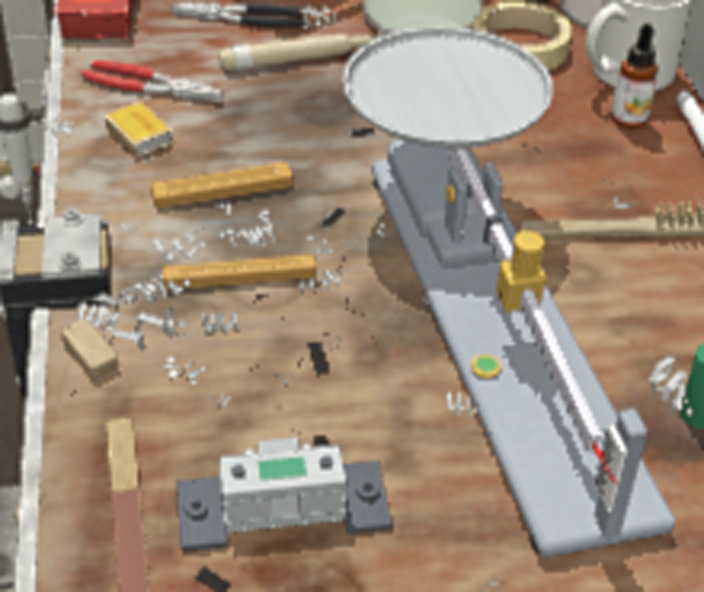

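Crop positions: in the scene crop, slim (301,397), thick (147,440), gauge top (600,292), knob top (378,75) and rim centre (134,140). In the side crop, slim (240,266), thick (222,183), gauge top (283,467), knob (529,240) and rim centre (448,85).

```bash
cat >h.py <<'E'
import cv2,numpy as np
from station import manip,imaging
def cam(n,s=None):
    m=imaging.camera_model(n);K=np.array([[m["fx"],0,m["cx"]],[0,m["fy"],m["cy"]],[0,0,1.]])
    if n=="wrist":
        T=np.eye(4);T[:3,:3]=s["orientation"];T[:3,3]=s["tool_pos"];T=np.linalg.inv(T@np.array(m["T_tool_cam"]));R,t=T[:3,:3],T[:3,3]
    else: R,t=np.array(m["R"]),np.array(m["t"])
    return K@np.c_[R,t]
def tri(P,Q,p,q):
    X=cv2.triangulatePoints(P,Q,np.array(p,float),np.array(q,float)).ravel();return X[:3]/X[3]
def onz(P,p,z):
    X=np.linalg.solve(P[:,[0,1,3]]*[1,1,1]-0,np.zeros(3)) if 0 else None
    H=np.c_[P[:,0],P[:,1],P[:,2]*z+P[:,3]];X=np.linalg.solve(H,[p[0],p[1],1]);return X[:2]/X[2]
E
python3 - <<'E'
from h import *
np.set_printoptions(precision=4,suppress=True)
S,D=cam("scene"),cam("side")
sc=lambda u,v:(180+u/4-.375,150+v/4-.375)
sd=lambda u,v:(180+u/3.2-.34,125+v/3.2-.34)
for n,a,b,z in [("slim",(301,397),(240,266),.014),("slimfar",(287,330),(314,261),.014),("slimnear",(317,465),(166,271),.014),("thick",(147,440),(222,183),.014),("gauge",(600,292),(283,465),.04),
 ("screwfar",(588,261),(326,463),.04),("screwnear",(613,322),(238,471),.04),("footL",(624,375),(197,507),.012),("footfar",(555,262),(367,491),.012),("pan",(134,140),(448,85),.117),("knob",(378,75),(529,240),.121),
 ("beamend",(583,66),(603,455),.08),("boss",(425,172),(487,365),.02),("match",(35,545),(140,120),.015)]:
    print(n,tri(S,D,sc(*a),sd(*b)),onz(S,sc(*a),z),onz(D,sd(*b),z))
E
```

```text
slim [0.4499 0.0123 0.0119] [0.4469 0.0118] [0.4512 0.0115]
slimfar [0.508  0.0101 0.0129] [0.5052 0.0096] [0.5094 0.0106]
slimnear [0.3927 0.0131 0.0124] [0.3906 0.0128] [0.3936 0.0124]
thick [0.4442 0.1244 0.0099] [0.4413 0.124 ] [0.4444 0.1195]
gauge [ 0.4609 -0.2148  0.0414] [ 0.4604 -0.2155] [ 0.462  -0.2128]
screwfar [ 0.4889 -0.2155  0.0408] [ 0.4889 -0.2158] [ 0.4894 -0.2145]
screwnear [ 0.4329 -0.2157  0.0414] [ 0.4333 -0.2162] [ 0.4333 -0.2142]
footL [ 0.4053 -0.2173  0.0116] [ 0.4046 -0.2173] [ 0.4056 -0.2174]
footfar [ 0.5204 -0.2043 -0.0032] [ 0.5128 -0.1997] [ 0.5162 -0.2178]
pan [0.6248 0.0879 0.119 ] [0.6265 0.088 ] [0.6257 0.091 ]
knob [ 0.6436 -0.0974  0.1128] [ 0.6367 -0.0958] [ 0.64   -0.1071]
beamend [ 0.649  -0.2602  0.0745] [ 0.6394 -0.2587] [ 0.6508 -0.2615]
boss [ 0.6161 -0.125   0.0219] [ 0.6169 -0.1255] [ 0.6172 -0.1228]
match [0.3776 0.2089 0.0221] [0.381  0.2098] [0.3774 0.2197]
```

>>> arm_command([
  {"tx":0.8,"ty":-0.66,"gripper":85},
  {"tx":0.8,"ty":-0.66},
  {"tx":0.8,"ty":-0.66},
  {"tx":0.8,"ty":-0.66},
  {"tx":0.8,"ty":-0.66},
  {"tx":0.8,"ty":-0.66},
  {"tx":0.8,"ty":-0.66},
  {"tx":0.8,"ty":-0.66},
  {"tx":0.8,"ty":-0.66},
  {"tx":0.8,"ty":-0.66},
])

```text
schema error: expected keys wx, wy, wz, tx, ty, tz, gripper
```

>>> arm_command([
  {"tx":0.8,"ty":-0.66,"tz":0.2},
  {"tx":0.8,"ty":-0.66,"tz":0.2},
  {"tx":0.8,"ty":-0.66,"tz":0.2},
  {"tx":0.8,"ty":-0.66,"tz":0.2},
  {"tx":0.8,"ty":-0.66,"tz":0.2},
  {"tx":0.8,"ty":-0.66,"tz":0.3},
  {"wz":0.1},
  {"wz":0.1},
  {"wz":0.09},
  {"wz":0},
])

```text
schema error: expected keys wx, wy, wz, tx, ty, tz, gripper
```

```bash
cat >>h.py <<'E'
def shot(tag):
    s=manip.state();im=imaging.capture("wrist");np.savez(f"pics/{tag}.npz",p=s["tool_pos"],R=s["orientation"],im=im)
    cv2.imwrite(f"pics/{tag}.png",im[:,:,::-1]);print(s["clock"],np.round(s["tool_pos"],4),np.round(s["orientation"],3).tolist())
def load(tag):
    d=np.load(f"pics/{tag}.npz");return cam("wrist",{"tool_pos":d["p"],"orientation":d["R"]}),d["im"]
E
python3 -c "from h import *;shot('w1')"
```

```text
0.1 [ 0.1711 -0.6265  0.2414] [[0.965, 0.264, -0.001], [0.264, -0.965, 0.002], [-0.0, -0.002, -1.0]]
```

View pics/w1.png

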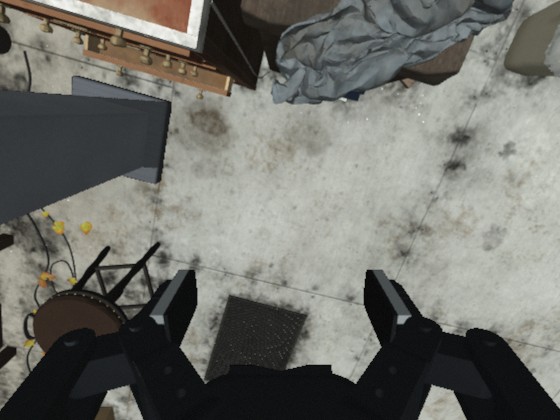

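Every row needs all the keys, so that move never ran. The picture shows only the floor, with the fingers at the bottom.

>>> arm_command([
  {"tx":0.8,"ty":-0.66,"tz":0,"wx":0,"wy":0,"wz":0,"gripper":85},
  {"tx":0.8,"ty":-0.66,"tz":0,"wx":0,"wy":0,"wz":0,"gripper":85},
  {"tx":0.8,"ty":-0.66,"tz":0,"wx":0,"wy":0,"wz":0,"gripper":85},
  {"tx":0.8,"ty":-0.66,"tz":0,"wx":0,"wy":0,"wz":0,"gripper":85},
  {"tx":0.8,"ty":-0.66,"tz":0,"wx":0,"wy":0,"wz":0,"gripper":85},
  {"tx":0.8,"ty":-0.66,"tz":0,"wx":0,"wy":0,"wz":0,"gripper":85},
  {"tx":0.8,"ty":-0.66,"tz":0,"wx":0,"wy":0,"wz":0,"gripper":85},
  {"tx":0.8,"ty":-0.66,"tz":0,"wx":0,"wy":0,"wz":0,"gripper":85},
  {"tx":0.8,"ty":-0.66,"tz":0,"wx":0,"wy":0,"wz":0,"gripper":85},
  {"tx":0.8,"ty":-0.66,"tz":0,"wx":0,"wy":0,"wz":0,"gripper":85},
])

```text
clock: 0.98
tool_pos: [0.3512, -0.3713, 0.2422]
orientation: [[0.965, 0.263, -0.0], [0.263, -0.965, 0.0], [-0.0, -0.0, -1.0]]
force: [1.0, 0.2, -0.2]
grip_width: 0.993
gripper_force: 0.0
```

>>> arm_command([
  {"tx":0.8,"ty":-0.66,"tz":0.2,"wx":0,"wy":0,"wz":0,"gripper":85},
  {"tx":0.8,"ty":-0.66,"tz":0.2,"wx":0,"wy":0,"wz":0,"gripper":85},
  {"tx":0.8,"ty":-0.66,"tz":0.2,"wx":0,"wy":0,"wz":0,"gripper":85},
  {"tx":0.8,"ty":-0.66,"tz":0.2,"wx":0,"wy":0,"wz":0,"gripper":85},
  {"tx":0.8,"ty":-0.66,"tz":0.2,"wx":0,"wy":0,"wz":0,"gripper":85},
  {"tx":0.8,"ty":-0.66,"tz":0.3,"wx":0,"wy":0,"wz":0,"gripper":85},
  {"tx":0,"ty":0,"tz":0,"wx":0,"wy":0,"wz":0.1,"gripper":85},
  {"tx":0,"ty":0,"tz":0,"wx":0,"wy":0,"wz":0.1,"gripper":85},
  {"tx":0,"ty":0,"tz":0,"wx":0,"wy":0,"wz":0.08,"gripper":85},
  {"tx":0,"ty":0,"tz":0,"wx":0,"wy":0,"wz":0,"gripper":85},
])

```text
clock: 1.82
tool_pos: [0.4582, -0.2199, 0.203]
orientation: [[1.0, -0.015, -0.001], [-0.015, -1.0, 0.0], [-0.001, -0.0, -1.0]]
force: [-0.6, 0.0, 0.1]
grip_width: 0.997
gripper_force: 0.0
```

```bash
python3 -c "from h import *;shot('w2')"
```

```text
1.8167 [ 0.4582 -0.2199  0.203 ] [[1.0, -0.015, -0.001], [-0.015, -1.0, 0.0], [-0.001, -0.0, -1.0]]
```

View pics/w2.png

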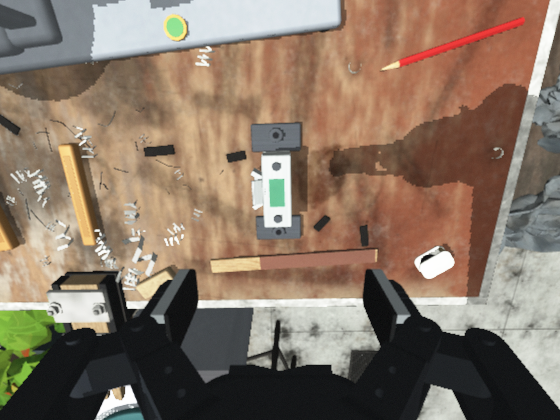

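Wrist view: gauge block centre is at about (277,190), its foot screws at about (277,134) and (279,231), the mouth is on the left (255,190), and the slim ingot is at (78,195). The pencil and sanding stick are clear of the work.

```bash
python3 - <<'E'
from h import *
np.set_printoptions(precision=4,suppress=True)
P,im=load('w2');hsv=cv2.cvtColor(im,cv2.COLOR_RGB2HSV);g=im.astype(int).sum(2)/3
def cc(m,box):
    x0,y0,x1,y1=box;z=np.zeros_like(m);z[y0:y1,x0:x1]=m[y0:y1,x0:x1]
    n,l,st,c=cv2.connectedComponentsWithStats(z);k=1+st[1:,4].argmax();return c[k],st[k],(l==k).astype(np.uint8)
gr=cv2.inRange(hsv,(45,80,60),(90,255,255));c,st,m=cc(gr,(262,170,295,215));print("green",c,st[4],onz(P,c,.04))
print(cv2.minAreaRect(cv2.findNonZero(m)))
wh=(g>150).astype(np.uint8)
_,st,m=cc(wh,(240,140,300,240));print("white",st)
for box,z,n in[((270,160,284,174),.04,"sF"),((271,211,285,225),.04,"sN"),((268,128,287,142),.012,"fF"),((270,226,288,238),.012,"fN")]:
    x0,y0,x1,y1=box;w=np.clip(np.median(g[y0:y1,x0:x1])-15-g[y0:y1,x0:x1],0,None);ys,xs=np.mgrid[y0:y1,x0:x1];c=((w*xs).sum()/w.sum(),(w*ys).sum()/w.sum());print(n,c,onz(P,c,z))
# foot/ block edges
print("row profile col 259", g[115:250,258:262].mean(1).astype(int))
print("row col 285", g[140:245,284:289].mean(1).astype(int))
print("cols rows 178-186",g[176:184,250:300].mean(0).astype(int))
print("cols rows 203-210",g[203:209,250:300].mean(0).astype(int))
for r in range(156,226,8): print(r,g[r,250:300].astype(int))
o=cv2.inRange(hsv,(8,110,110),(25,255,255));c,st,m=cc(o,(55,135,105,250));r=cv2.minAreaRect(cv2.findNonZero(m));b=cv2.boxPoints(r);print("slim",r);print([onz(P,q,.014) for q in b])
E
```

```text
green [276.4735 192.0265] 378 [ 0.4611 -0.2167]
((276.0, 192.0), (26.0, 14.0), 90.0)
white [ 240  154   52   74 2894]
sF (np.float64(276.10657672849914), np.float64(165.84668754516986)) [ 0.4883 -0.2168]
sN (np.float64(277.66407441293074), np.float64(218.12005692792516)) [ 0.4324 -0.2174]
fF (np.float64(277.8188492402254), np.float64(134.07768482158102)) [ 0.5171 -0.2188]
fN (np.float64(279.322897320244), np.float64(231.36349164234545)) [ 0.4052 -0.2187]
row profile col 259 [151 153 156 158 162 162 164 165 138  85 108 117 115 117 116 114 115 116
 114 115 117 115 117 117 115 114 117 119 119 117 113 115 117 115 115 110
  97 111 127 134 142 143 144 145 145 145 147 145 143 143 138 126 118 116
 126 122 116 105 110 157 217 244 246 232 151 170 217 217 218 218 219 219
 220 222 222 222 221 222 223 222 222 221 222 222 222 222 222 223 228 241
 247 231 189 155 152 151 151 149 143 141 111  55  87 108 115 115 113 112
 113 114 112 110 113 115 113 113 116 116 114 111 111 111 111 105 107 128
 129 130 128 123 124 130 134 135 137]
row col 285 [115 119 120 118 115 115 116  97  66  65  88 107  92  93 128
[... 2189 characters left out ...]
157 156 155 183 231
 243 245 248 246 224 149  91  90  89  90  87  88  87  85]
212 [134 137 138 142 144 140 138 139 145 152 151 150 146 192 238 245 246 244
 243 243 244 244 244 244 245 246 246 246 246 245 244 244 244 244 244 244
 243 244 247 246 230 161 100  94  90  89  90  90  88 113]
220 [126 128 132 135 136 122 105 113 115 113 116 115 116 132 204 243 246 244
 244 243 244 244 244 226 134 114 117 116 115 115 113 126 210 244 245 244
 244 244 247 247 235 168 110 117 116 114 115 116 119 106]
slim ((76.82353210449219, 194.2941436767578), (105.26045989990234, 14.55213737487793), 75.96376037597656)
[array([0.5093, 0.0173]), array([0.5128, 0.0013]), array([0.3933, 0.0002]), array([0.3888, 0.0182])]
```

>>> arm_command([
  {"tx":-0.04,"ty":-0.85,"tz":0.4,"wx":0,"wy":0,"wz":0,"gripper":85},
  {"tx":-0.04,"ty":-0.85,"tz":0.4,"wx":0,"wy":0,"wz":0,"gripper":85},
  {"tx":-0.04,"ty":-0.85,"tz":0.4,"wx":0,"wy":0,"wz":0,"gripper":85},
  {"tx":-0.04,"ty":-0.85,"tz":0.4,"wx":0,"wy":0,"wz":0,"gripper":85},
  {"tx":-0.04,"ty":-0.85,"tz":0.4,"wx":0,"wy":0,"wz":0,"gripper":85},
  {"tx":-0.04,"ty":-0.85,"tz":0.4,"wx":0,"wy":0,"wz":0,"gripper":85},
  {"tx":-0.04,"ty":-0.85,"tz":0.4,"wx":0,"wy":0,"wz":0,"gripper":85},
  {"tx":-0.04,"ty":-0.85,"tz":0.4,"wx":0,"wy":0,"wz":0,"gripper":85},
  {"tx":-0.04,"ty":-0.85,"tz":0.4,"wx":0,"wy":0,"wz":0,"gripper":70},
  {"tx":0,"ty":0,"tz":0,"wx":0,"wy":0,"wz":0,"gripper":60},
])

```text
clock: 2.7
tool_pos: [0.449, 0.0143, 0.0937]
orientation: [[1.0, -0.004, -0.003], [-0.004, -1.0, 0.002], [-0.003, -0.002, -1.0]]
force: [-1.1, -0.3, 0.7]
grip_width: 0.744
gripper_force: 0.0
```

```bash
python3 - <<'E'
from h import *
shot('w3')
P,im=load('w3');hsv=cv2.cvtColor(im,cv2.COLOR_RGB2HSV)
o=cv2.inRange(hsv,(8,110,110),(25,255,255));n,l,st,c=cv2.connectedComponentsWithStats(o)
for k in range(1,n):
    if st[k,4]>600:
        r=cv2.minAreaRect(cv2.findNonZero((l==k).astype(np.uint8)));print(r,[np.round(onz(P,q,.014),4).tolist() for q in cv2.boxPoints(r)],np.round(onz(P,r[0],.014),4))
E
```

```text
2.7 [0.449  0.0143 0.0937] [[1.0, -0.004, -0.003], [-0.004, -1.0, 0.002], [-0.003, -0.002, -1.0]]
((283.4999694824219, 214.49996948242188), (144.99996948242188, 20.999996185302734), 90.0) [[0.5108, 0.0186], [0.5107, 0.0039], [0.3928, 0.0026], [0.3928, 0.02]] [0.4569 0.0113]
((137.3000030517578, 222.89999389648438), (151.15684509277344, 28.46049690246582), 71.56504821777344) [[0.5017, 0.142], [0.5079, 0.1216], [0.3899, 0.1023], [0.3811, 0.1262]] [0.4503 0.1237]
((38.976158142089844, 301.3592529296875), (55.93232345581055, 68.28763580322266), 64.44003295898438) [[0.3894, 0.2524], [0.4171, 0.1935], [0.3681, 0.185], [0.3364, 0.2477]] [0.3789 0.2192]
((481.0, 291.0), (24.0, 42.0), 90.0) [[0.4002, -0.1336], [0.4001, -0.168], [0.3767, -0.1737], [0.3768, -0.1382]] [ 0.3886 -0.1533]
```

>>> arm_command([
  {"tx":0.04,"ty":0.05,"tz":0.6,"wx":0,"wy":0,"wz":0,"gripper":50},
  {"tx":0.04,"ty":0.05,"tz":0.6,"wx":0,"wy":0,"wz":0,"gripper":50},
  {"tx":0,"ty":0,"tz":0.6,"wx":0,"wy":0,"wz":0,"gripper":40},
  {"tx":0,"ty":0,"tz":0.5,"wx":0,"wy":0,"wz":0,"gripper":40},
  {"tx":0,"ty":0,"tz":0.36,"wx":0,"wy":0,"wz":0,"gripper":30},
  {"tx":0,"ty":0,"tz":0,"wx":0,"wy":0,"wz":0,"gripper":10},
  {"tx":0,"ty":0,"tz":0,"wx":0,"wy":0,"wz":0,"gripper":5},
  {"tx":0,"ty":0,"tz":0,"wx":0,"wy":0,"wz":0,"gripper":0},
  {"tx":0,"ty":0,"tz":0,"wx":0,"wy":0,"wz":0,"gripper":0},
  {"tx":0,"ty":0,"tz":0,"wx":0,"wy":0,"wz":0,"gripper":0},
], newtons=60)

```text
clock: 3.58
tool_pos: [0.4533, 0.0062, 0.0161]
orientation: [[1.0, -0.013, 0.001], [-0.013, -1.0, -0.0], [0.001, 0.0, -1.0]]
force: [0.4, -0.6, -1.5]
grip_width: 0.163
gripper_force: 62.0
```

>>> arm_command([
  {"tx":0,"ty":0,"tz":-0.5,"wx":0,"wy":0,"wz":0,"gripper":0},
  {"tx":0,"ty":0.2,"tz":-0.6,"wx":0,"wy":0,"wz":-0.05,"gripper":0},
  {"tx":0,"ty":0.6,"tz":-0.3,"wx":0,"wy":0,"wz":0,"gripper":0},
  {"tx":0.06,"ty":0.8,"tz":0,"wx":0,"wy":0,"wz":0,"gripper":0},
  {"tx":0.06,"ty":0.8,"tz":0,"wx":0,"wy":0,"wz":0,"gripper":0},
  {"tx":0.06,"ty":0.8,"tz":0,"wx":0,"wy":0,"wz":0,"gripper":0},
  {"tx":0,"ty":0,"tz":0,"wx":0,"wy":0,"wz":-0.12,"gripper":0},
  {"tx":0,"ty":0,"tz":0,"wx":0,"wy":0,"wz":-0.12,"gripper":0},
  {"tx":0,"ty":0,"tz":0,"wx":0,"wy":0,"wz":-0.12,"gripper":0},
  {"tx":0,"ty":0,"tz":0,"wx":0,"wy":0,"wz":-0.12,"gripper":0},
])

```text
clock: 4.42
tool_pos: [0.4615, -0.0898, 0.058]
orientation: [[0.867, 0.499, 0.001], [0.499, -0.867, -0.001], [0.0, 0.001, -1.0]]
force: [0.8, 1.2, -1.9]
grip_width: 0.164
gripper_force: 62.0
```

>>> arm_command([
  {"tx":0,"ty":0,"tz":0,"wx":0,"wy":0,"wz":-0.12,"gripper":0},
  {"tx":0,"ty":0,"tz":0,"wx":0,"wy":0,"wz":-0.12,"gripper":0},
  {"tx":0,"ty":0,"tz":0,"wx":0,"wy":0,"wz":-0.12,"gripper":0},
  {"tx":0,"ty":0,"tz":0,"wx":0,"wy":0,"wz":-0.12,"gripper":0},
  {"tx":0,"ty":0,"tz":0,"wx":0,"wy":0,"wz":-0.12,"gripper":0},
  {"tx":0,"ty":0,"tz":0,"wx":0,"wy":0,"wz":-0.12,"gripper":0},
  {"tx":0,"ty":0,"tz":0,"wx":0,"wy":0,"wz":-0.12,"gripper":0},
  {"tx":0,"ty":0,"tz":0,"wx":0,"wy":0,"wz":-0.12,"gripper":0},
  {"tx":0,"ty":0,"tz":0,"wx":0,"wy":0,"wz":-0.1,"gripper":0},
  {"tx":0,"ty":0,"tz":0,"wx":0,"wy":0,"wz":0,"gripper":0},
])

```text
clock: 5.25
tool_pos: [0.4614, -0.0898, 0.0577]
orientation: [[-0.008, 1.0, 0.0], [1.0, 0.008, -0.0], [-0.0, 0.0, -1.0]]
force: [0.9, -0.9, -2.2]
grip_width: 0.162
gripper_force: 62.0
```

>>> arm_command([
  {"tx":0,"ty":0,"tz":0.5,"wx":0,"wy":0,"wz":0,"gripper":0},
  {"tx":0,"ty":0,"tz":0.5,"wx":0,"wy":0,"wz":0,"gripper":0},
  {"tx":0,"ty":0,"tz":0.25,"wx":0,"wy":0,"wz":0,"gripper":0},
  {"tx":0,"ty":0,"tz":0.12,"wx":0,"wy":0,"wz":0,"gripper":0},
  {"tx":0,"ty":0,"tz":0,"wx":0,"wy":0,"wz":0,"gripper":0},
  {"tx":0,"ty":0,"tz":0,"wx":0,"wy":0,"wz":0,"gripper":30},
  {"tx":0,"ty":0,"tz":0,"wx":0,"wy":0,"wz":0,"gripper":30},
  {"tx":0.5,"ty":0,"tz":0,"wx":0,"wy":0,"wz":0,"gripper":30},
  {"tx":0.55,"ty":0,"tz":0,"wx":0,"wy":0,"wz":0,"gripper":30},
  {"tx":0.5,"ty":0,"tz":0,"wx":0,"wy":0,"wz":0,"gripper":30},
])

```text
clock: 6.08
tool_pos: [0.462, -0.0424, 0.0173]
orientation: [[-0.005, 1.0, 0.002], [1.0, 0.005, -0.0], [-0.0, 0.002, -1.0]]
force: [0.6, 0.5, 0.7]
grip_width: 0.349
gripper_force: 0.0
```

>>> arm_command([
  {"tx":0,"ty":0,"tz":0,"wx":0,"wy":0,"wz":0,"gripper":30},
  {"tx":0,"ty":0,"tz":0,"wx":0,"wy":0,"wz":0,"gripper":10},
  {"tx":0,"ty":0,"tz":0,"wx":0,"wy":0,"wz":0,"gripper":0},
  {"tx":0,"ty":0,"tz":0,"wx":0,"wy":0,"wz":0,"gripper":0},
  {"tx":0,"ty":0,"tz":0,"wx":0,"wy":0,"wz":0,"gripper":0},
], newtons=80)

```text
clock: 6.5
tool_pos: [0.4617, -0.043, 0.0173]
orientation: [[-0.005, 1.0, 0.001], [1.0, 0.005, 0.0], [0.0, 0.001, -1.0]]
force: [-2.2, 3.9, 8.8]
grip_width: 0.157
gripper_force: 78.4
```

```bash
python3 - <<'E'
from h import *
shot('w4')
P,im=load('w4');hsv=cv2.cvtColor(im,cv2.COLOR_RGB2HSV)
o=cv2.inRange(hsv,(8,110,110),(25,255,255));n,l,st,c=cv2.connectedComponentsWithStats(o)
for k in range(1,n):
    if st[k,4]>600: print(st[k],c[k])
# side view of slim
a=imaging.capture("side");cv2.imwrite("pics/s2.png",a[:,:,::-1])
hsv=cv2.cvtColor(a,cv2.COLOR_RGB2HSV)
o=cv2.inRange(hsv,(8,110,110),(25,255,255));n,l,st,c=cv2.connectedComponentsWithStats(o)
for k in range(1,n):
    if st[k,4]>60: print(st[k],c[k])
cv2.imwrite("pics/comb.png",np.hstack([cv2.resize(im[:,:,::-1],(400,300)),cv2.resize(a[120:330,150:430,::-1],(400,300))]))
E
```

```text
6.5 [ 0.4617 -0.043   0.0173] [[-0.005, 1.0, 0.001], [1.0, 0.005, 0.0], [0.0, 0.001, -1.0]]
[ 266  249   28  121 3016] [279.74602122 308.30669761]
[101   0  30  93 567] [115.57848325  41.88359788]
[128 102  10  14  78] [132.84615385 108.55128205]
[222 115  16  11 130] [228.66153846 119.94615385]
[282 114  12  17 117] [288.1965812  123.31623932]
[ 339  132  204  257 6465] [440.71740139 261.57277649]
[214 157  18  12 127] [222.62204724 162.59055118]
[227 180  16  10 122] [234.70491803 184.55737705]
[335 197  16  25 252] [343.02380952 208.75      ]
[258 219  11  41 289] [262.84429066 239.83737024]
[  185   281   294   139 17153] [327.82516178 368.29965604]
[292 294  21  14 117] [302.81196581 300.4957265 ]
[461 303  14  23 142] [466.54929577 317.49295775]
[227 305  21  12 131] [237.03053435 309.83969466]
[204 311  14  17 132] [210.29545455 319.96212121]
[228 320  13  11  99] [233.35353535 325.12121212]
```

View pics/comb.png

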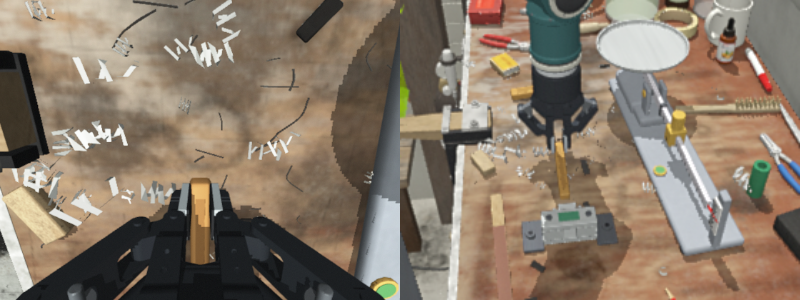

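The wrist and side views show the slim ingot held at its rear end, in line with the gauge at (570,225) in the combined picture. I'll lift it 12 mm, then approach.

>>> arm_command([
  {"tx":0,"ty":0,"tz":-0.2,"wx":0,"wy":0,"wz":0,"gripper":0},
  {"tx":0,"ty":-0.03,"tz":-0.2,"wx":0,"wy":0,"wz":0,"gripper":0},
  {"tx":-0.3,"ty":0,"tz":0,"wx":0,"wy":0,"wz":0,"gripper":0},
  {"tx":-0.4,"ty":0,"tz":0,"wx":0,"wy":0,"wz":0,"gripper":0},
  {"tx":-0.35,"ty":0,"tz":0,"wx":0,"wy":0,"wz":0,"gripper":0},
  {"tx":0,"ty":0,"tz":0,"wx":0,"wy":0,"wz":0,"gripper":0},
])

```text
clock: 7.1
tool_pos: [0.4601, -0.0781, 0.0281]
orientation: [[-0.001, 1.0, -0.001], [1.0, 0.001, -0.002], [-0.002, -0.001, -1.0]]
force: [0.2, -0.3, -2.2]
grip_width: 0.152
gripper_force: 78.5
```

```bash
python3 - <<'E'
from h import *
a=imaging.capture("side");b=imaging.capture("scene")
f=lambda x:cv2.resize(x[:,:,::-1],(400,400),interpolation=cv2.INTER_CUBIC)
cv2.imwrite("pics/comb2.png",np.hstack([f(a[220:310,220:310]),f(b[190:260,285:355])]))
E
```

```text
(no output)
```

View pics/comb2.png

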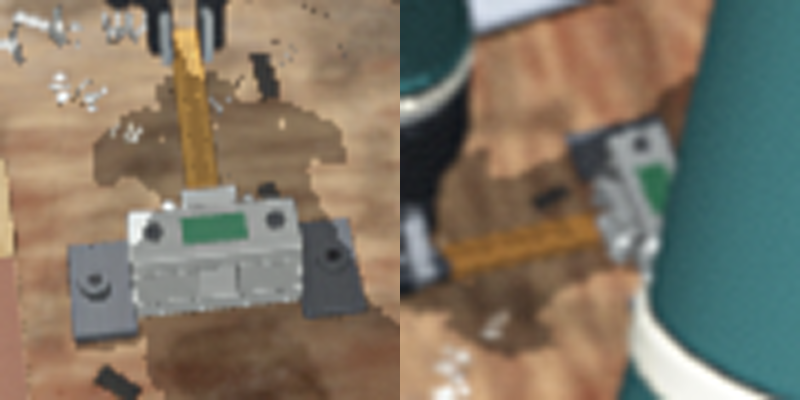

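The side view (left half) shows the ingot's front top edge at (202,185) and the green patch centre at (215,228). I'll compare both in world x.

```bash
python3 - <<'E'
from h import *
D=cam("side");S=cam("scene");k=90/400;f=lambda u,v:(219.6+u*k,219.6+v*k)
for n,p,z in[("front",(202,185),.026),("mid",(194,110),.026),("rear",(187,35),.026),("green",(215,228),.04),("scrL",(153,232),.04),("scrR",(276,218),.04)]:print(n,np.round(onz(D,f(*p),z),4))
g=lambda u,v:(284.6+u*.175,189.6+v*.175)
for n,p,z in[("sc front",(597,229),.026),("sc rear",(452,258),.026),("sc scr",(640,143),.04),("sc green",(655,187),.04)]:print(n,np.round(onz(S,g(p[0]-400,p[1]),z),4))
print(np.round(manip.state()["tool_pos"],4))
E
```

```text
front [ 0.4591 -0.1767]
mid [ 0.4599 -0.1273]
rear [ 0.4614 -0.0734]
green [ 0.4615 -0.2152]
scrL [ 0.4332 -0.2141]
scrR [ 0.4899 -0.2127]
sc front [ 0.4537 -0.1821]
sc rear [ 0.4563 -0.1061]
sc scr [ 0.4898 -0.2161]
sc green [ 0.4617 -0.2148]
[ 0.4603 -0.0753  0.0282]
```

>>> arm_command([
  {"tx":0,"ty":0.03,"tz":0,"wx":0,"wy":0,"wz":-0.01,"gripper":0},
  {"tx":-0.15,"ty":0,"tz":0,"wx":0,"wy":0,"wz":0,"gripper":0},
  {"tx":-0.15,"ty":0,"tz":0,"wx":0,"wy":0,"wz":0,"gripper":0},
  {"tx":-0.15,"ty":0,"tz":0,"wx":0,"wy":0,"wz":0,"gripper":0},
  {"tx":-0.15,"ty":0,"tz":0,"wx":0,"wy":0,"wz":0,"gripper":0},
  {"tx":-0.15,"ty":0,"tz":0,"wx":0,"wy":0,"wz":0,"gripper":0},
])

```text
clock: 7.7
tool_pos: [0.4616, -0.0952, 0.0283]
orientation: [[-0.016, 1.0, 0.0], [1.0, 0.016, 0.003], [0.003, 0.0, -1.0]]
force: [-1.7, 3.1, -1.0]
grip_width: 0.152
gripper_force: 78.6
```

>>> arm_command([
  {"tx":-0.1,"ty":0,"tz":0,"wx":0,"wy":0,"wz":0,"gripper":0},
  {"tx":-0.1,"ty":0,"tz":0,"wx":0,"wy":0,"wz":0,"gripper":0},
  {"tx":-0.1,"ty":0,"tz":0,"wx":0,"wy":0,"wz":0,"gripper":0},
])

```text
clock: 7.95
tool_pos: [0.4616, -0.1064, 0.0283]
orientation: [[-0.015, 1.0, -0.001], [1.0, 0.015, -0.0], [-0.0, -0.001, -1.0]]
force: [-1.4, 1.0, -2.2]
grip_width: 0.154
gripper_force: 78.6
```

>>> arm_command([
  {"tx":-0.2,"ty":0,"tz":0,"wx":0,"wy":0,"wz":0,"gripper":0},
  {"tx":-0.2,"ty":0,"tz":0,"wx":0,"wy":0,"wz":0,"gripper":0},
  {"tx":-0.2,"ty":0,"tz":0,"wx":0,"wy":0,"wz":0,"gripper":0},
  {"tx":-0.2,"ty":0,"tz":0,"wx":0,"wy":0,"wz":0,"gripper":0},
])

```text
clock: 8.28
tool_pos: [0.4619, -0.1306, 0.0282]
orientation: [[-0.016, 1.0, -0.001], [1.0, 0.016, -0.0], [-0.0, -0.001, -1.0]]
force: [-1.7, 0.8, -2.1]
grip_width: 0.155
gripper_force: 78.6
```

>>> arm_command([
  {"tx":-0.2,"ty":0,"tz":0,"wx":0,"wy":0,"wz":0,"gripper":0},
  {"tx":-0.2,"ty":0,"tz":0,"wx":0,"wy":0,"wz":0,"gripper":0},
  {"tx":-0.2,"ty":0,"tz":0,"wx":0,"wy":0,"wz":0,"gripper":0},
  {"tx":-0.2,"ty":0,"tz":0,"wx":0,"wy":0,"wz":0,"gripper":0},
  {"tx":-0.2,"ty":0,"tz":0,"wx":0,"wy":0,"wz":0,"gripper":0},
  {"tx":-0.1,"ty":0,"tz":0,"wx":0,"wy":0,"wz":0,"gripper":0},
  {"tx":0,"ty":0,"tz":0,"wx":0,"wy":0,"wz":0,"gripper":0},
])

```text
clock: 8.87
tool_pos: [0.4623, -0.1643, 0.0282]
orientation: [[-0.014, 1.0, -0.001], [1.0, 0.014, -0.001], [-0.001, -0.001, -1.0]]
force: [-3.3, -2.5, -3.2]
grip_width: 0.156
gripper_force: 78.6
```

>>> arm_command([
  {"tx":0,"ty":-0.03,"tz":0.03,"wx":0,"wy":0,"wz":0,"gripper":0},
  {"tx":0,"ty":0,"tz":0,"wx":0,"wy":0,"wz":0,"gripper":20},
  {"tx":0,"ty":0,"tz":0,"wx":0,"wy":0,"wz":0,"gripper":40},
  {"tx":0,"ty":0,"tz":0,"wx":0,"wy":0,"wz":0,"gripper":40},
  {"tx":0,"ty":0,"tz":0,"wx":0,"wy":0,"wz":0,"gripper":40},
  {"tx":0,"ty":0,"tz":0,"wx":0,"wy":0,"wz":0,"gripper":40},
  {"tx":0,"ty":0,"tz":-0.4,"wx":0,"wy":0,"wz":0,"gripper":40},
  {"tx":0,"ty":0,"tz":-0.6,"wx":0,"wy":0,"wz":0,"gripper":40},
  {"tx":0,"ty":0,"tz":-0.9,"wx":0,"wy":0,"wz":0,"gripper":40},
  {"tx":0,"ty":0,"tz":-0.9,"wx":0,"wy":0,"wz":0,"gripper":40},
])

```text
clock: 9.7
tool_pos: [0.4616, -0.1623, 0.1128]
orientation: [[-0.017, 1.0, -0.001], [1.0, 0.017, 0.001], [0.001, -0.001, -1.0]]
force: [0.8, -0.0, 0.7]
grip_width: 0.466
gripper_force: 0.0
```

```bash
python3 -c "
from h import *
shot('w5');d,im=load('w5');a=imaging.capture('side')
cv2.imwrite('pics/comb3.png',np.hstack([cv2.resize(im[:,:,::-1],(400,300)),cv2.resize(a[210:310,210:343,::-1],(400,300))]))"
```

```text
9.7 [ 0.4616 -0.1623  0.1128] [[-0.017, 1.0, -0.001], [1.0, 0.017, 0.001], [0.001, -0.001, -1.0]]
```

View pics/comb3.png

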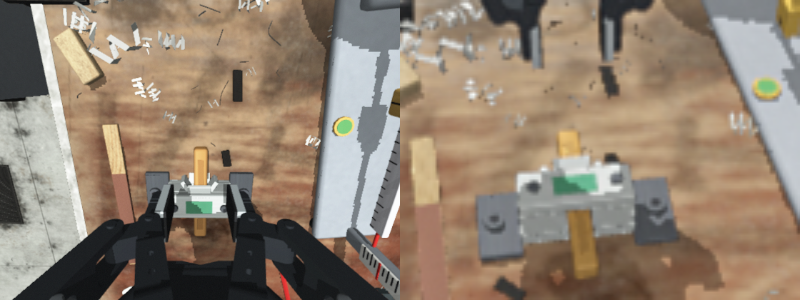

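Ten views are the limit and this is the ninth. It shows the ingot resting in the window and sticking out about equally on both sides, in the right half at (565,140) and (582,245). Next I go to the exit end.

>>> arm_command([
  {"tx":-0.8,"ty":-0.02,"tz":0,"wx":0,"wy":0,"wz":0,"gripper":40},
  {"tx":-0.8,"ty":-0.02,"tz":0,"wx":0,"wy":0,"wz":0,"gripper":40},
  {"tx":-0.8,"ty":-0.02,"tz":0,"wx":0,"wy":0,"wz":0,"gripper":40},
  {"tx":-0.75,"ty":0,"tz":0,"wx":0,"wy":0,"wz":0,"gripper":40},
  {"tx":0,"ty":0,"tz":0,"wx":0,"wy":0,"wz":0.005,"gripper":40},
  {"tx":0,"ty":0,"tz":0.5,"wx":0,"wy":0,"wz":0,"gripper":40},
])

```text
clock: 10.3
tool_pos: [0.4629, -0.2595, 0.0983]
orientation: [[-0.008, 1.0, 0.004], [1.0, 0.008, -0.002], [-0.003, 0.004, -1.0]]
force: [1.8, 0.8, -0.0]
grip_width: 0.468
gripper_force: 0.0
```

>>> arm_command([
  {"tx":0,"ty":-0.04,"tz":0.7,"wx":0,"wy":0,"wz":0,"gripper":40},
  {"tx":0,"ty":0,"tz":0.7,"wx":0,"wy":0,"wz":0,"gripper":40},
  {"tx":0,"ty":0,"tz":0.6,"wx":0,"wy":0,"wz":0,"gripper":40},
  {"tx":0,"ty":0,"tz":0.33,"wx":0,"wy":0,"wz":0,"gripper":40},
  {"tx":0,"ty":0,"tz":0,"wx":0,"wy":0,"wz":0,"gripper":25},
  {"tx":0,"ty":0,"tz":0,"wx":0,"wy":0,"wz":0,"gripper":10},
  {"tx":0,"ty":0,"tz":0,"wx":0,"wy":0,"wz":0,"gripper":0},
  {"tx":0,"ty":0,"tz":0,"wx":0,"wy":0,"wz":0,"gripper":0},
  {"tx":0,"ty":0,"tz":0,"wx":0,"wy":0,"wz":0,"gripper":0},
], newtons=80)

```text
clock: 11.05
tool_pos: [0.4608, -0.2576, 0.0274]
orientation: [[-0.011, 1.0, 0.001], [1.0, 0.011, -0.001], [-0.001, 0.001, -1.0]]
force: [0.3, 0.6, -1.9]
grip_width: 0.155
gripper_force: 80.0
```

>>> arm_command([
  {"tx":-0.05,"ty":0,"tz":-0.05,"wx":0,"wy":0,"wz":0,"gripper":0},
  {"tx":-0.25,"ty":0,"tz":0,"wx":0,"wy":0,"wz":0,"gripper":0},
  {"tx":-0.3,"ty":0,"tz":0,"wx":0,"wy":0,"wz":0,"gripper":0},
  {"tx":-0.3,"ty":0,"tz":0,"wx":0,"wy":0,"wz":0,"gripper":0},
  {"tx":-0.3,"ty":0,"tz":0,"wx":0,"wy":0,"wz":0,"gripper":0},
])

```text
clock: 11.47
tool_pos: [0.4605, -0.2951, 0.028]
orientation: [[-0.01, 1.0, -0.0], [1.0, 0.01, -0.001], [-0.001, -0.0, -1.0]]
force: [-0.2, -0.8, -2.9]
grip_width: 0.156
gripper_force: 79.8
```

>>> arm_command([
  {"tx":-0.3,"ty":0,"tz":0,"wx":0,"wy":0,"wz":0,"gripper":0},
  {"tx":-0.4,"ty":0,"tz":0,"wx":0,"wy":0,"wz":0,"gripper":0},
  {"tx":-0.4,"ty":0,"tz":0,"wx":0,"wy":0,"wz":0,"gripper":0},
  {"tx":-0.4,"ty":0,"tz":0,"wx":0,"wy":0,"wz":0,"gripper":0},
  {"tx":-0.4,"ty":0,"tz":0,"wx":0,"wy":0,"wz":0,"gripper":0},
  {"tx":-0.4,"ty":0,"tz":0,"wx":0,"wy":0,"wz":0,"gripper":0},
  {"tx":0,"ty":0,"tz":0,"wx":0,"wy":0,"wz":0,"gripper":0},
])

```text
clock: 12.05
tool_pos: [0.461, -0.3663, 0.0279]
orientation: [[-0.007, 1.0, 0.0], [1.0, 0.007, -0.002], [-0.002, 0.0, -1.0]]
force: [-0.4, -0.9, -2.9]
grip_width: 0.155
gripper_force: 79.8
```

>>> arm_command([
  {"tx":0,"ty":0,"tz":-0.5,"wx":0,"wy":0,"wz":0,"gripper":0},
  {"tx":0,"ty":0,"tz":-0.8,"wx":0,"wy":0,"wz":0,"gripper":0},
  {"tx":0,"ty":0,"tz":-0.8,"wx":0,"wy":0,"wz":0,"gripper":0},
  {"tx":0,"ty":0,"tz":-0.8,"wx":0,"wy":0,"wz":0,"gripper":0},
  {"tx":0.2,"ty":0,"tz":-0.8,"wx":0,"wy":0,"wz":0,"gripper":0},
  {"tx":0.4,"ty":0,"tz":-0.8,"wx":0,"wy":0,"wz":0,"gripper":0},
  {"tx":0.6,"ty":0.2,"tz":-0.8,"wx":0,"wy":0,"wz":0,"gripper":0},
  {"tx":0.8,"ty":0.3,"tz":-0.8,"wx":0,"wy":0,"wz":0,"gripper":0},
  {"tx":0.8,"ty":0.3,"tz":0,"wx":0,"wy":0,"wz":0,"gripper":0},
  {"tx":0.8,"ty":0.3,"tz":0,"wx":0,"wy":0,"wz":0,"gripper":0},
])

```text
clock: 12.88
tool_pos: [0.4944, -0.2519, 0.214]
orientation: [[-0.013, 1.0, 0.003], [1.0, 0.013, -0.002], [-0.002, 0.003, -1.0]]
force: [-0.1, -0.0, -2.5]
grip_width: 0.155
gripper_force: 79.8
```

```bash
python3 - <<'E'
from h import *
from scipy.optimize import least_squares
np.set_printoptions(precision=4,suppress=True)
el={}
for n,(x0,y0,x1,y1) in {"scene":(175,150,250,220),"side":(280,125,360,175)}.items():
    im=cv2.imread(f"pics/{n}0.png");hsv=cv2.cvtColor(im,cv2.COLOR_BGR2HSV)
    m=cv2.inRange(hsv,(0,0,135),(180,45,255));z=np.zeros_like(m);z[y0:y1,x0:x1]=m[y0:y1,x0:x1]
    z=cv2.morphologyEx(z,cv2.MORPH_OPEN,np.ones((5,5),np.uint8))
    c=max(cv2.findContours(z,0,1)[0],key=cv2.contourArea);e=cv2.fitEllipse(cv2.convexHull(c));print(n,e,cv2.boundingRect(c));el[n]=e
th=np.linspace(0,2*np.pi,60,endpoint=False)
def res(p):
    out=[]
    for n,e in el.items():
        X=np.c_[p[0]+.082*np.cos(th),p[1]+.082*np.sin(th),np.full(60,p[2]),np.ones(60)]@cam(n).T
        u=X[:,:2]/X[:,2:];(cx,cy),(a,b),an=e;an=np.deg2rad(an);d=u-[cx,cy]
        q=np.c_[d@[np.cos(an),np.sin(an)]/(a/2),d@[-np.sin(an),np.cos(an)]/(b/2)];out.append((np.linalg.norm(q,axis=1)-1)*(a+b)/4)
    return np.concatenate(out)
r=least_squares(res,[.625,.088,.12],loss="soft_l1");print(r.x,np.sqrt(np.mean(r.fun**2)))
E
```

```text
scene ((212.60035705566406, 187.42050170898438), (49.02569580078125, 59.3965950012207), 58.506866455078125) (185, 163, 58, 53)
side ((317.1323547363281, 146.1436767578125), (45.589317321777344, 69.44549560546875), 103.45448303222656) (287, 125, 66, 45)
[0.6172 0.0872 0.1304] 3.979909455581187
```

```bash
python3 - <<'E'
from h import *
from scipy.optimize import least_squares
bb={"scene":(184.6,242.2,162.9,207.2),"side":(287.2,352.5,133.5,169.4)}
th=np.linspace(0,2*np.pi,720)
def res(p):
    out=[]
    for n,b in bb.items():
        X=np.c_[p[0]+.082*np.cos(th),p[1]+.082*np.sin(th),np.full(720,p[2]),np.ones(720)]@cam(n).T
        u=X[:,:2]/X[:,2:];out+=[u[:,0].min()-b[0],u[:,0].max()-b[1],u[:,1].min()-b[2],u[:,1].max()-b[3]]
    return out
r=least_squares(res,[.625,.088,.12]);print(np.round(r.x,4),np.round(r.fun,1))
E
```

```text
[0.6242 0.0867 0.1222] [-0.  -0.2 -0.1 -0.2 -0.3  0.   0.1  0.2]
```

>>> arm_command([
  {"tx":0.9,"ty":0.4,"tz":0,"wx":0,"wy":0,"wz":0,"gripper":0},
  {"tx":0.9,"ty":0.4,"tz":0,"wx":0,"wy":0,"wz":0,"gripper":0},
  {"tx":0.9,"ty":0.4,"tz":0,"wx":0,"wy":0,"wz":0,"gripper":0},
  {"tx":0.9,"ty":0.4,"tz":0,"wx":0,"wy":0,"wz":0,"gripper":0},
  {"tx":0.9,"ty":0.4,"tz":0,"wx":0,"wy":0,"wz":0,"gripper":0},
  {"tx":0.9,"ty":0.4,"tz":0,"wx":0,"wy":0,"wz":0,"gripper":0},
  {"tx":0.9,"ty":0.4,"tz":0,"wx":0,"wy":0,"wz":0,"gripper":0},
  {"tx":0.7,"ty":0.4,"tz":0,"wx":0,"wy":0,"wz":0,"gripper":0},
  {"tx":0.5,"ty":0.4,"tz":0,"wx":0,"wy":0,"wz":0,"gripper":0},
  {"tx":0,"ty":0,"tz":0,"wx":0,"wy":0,"wz":0,"gripper":0},
])

```text
clock: 13.72
tool_pos: [0.5998, -0.0212, 0.2126]
orientation: [[-0.019, 1.0, 0.002], [1.0, 0.019, 0.003], [0.003, 0.002, -1.0]]
force: [0.7, 0.5, -1.4]
grip_width: 0.157
gripper_force: 79.9
```

```bash
python3 - <<'E'
from h import *
shot('w6');P,im=load('w6')
def pr(X):
    u=P@np.r_[X,1];return np.round(u[:2]/u[2],1)
for z in(.123,.117):
  print([pr((.625+.082*np.cos(t),.089+.082*np.sin(t),z)).tolist() for t in np.arange(0,6.28,np.pi/4)])
print("knob",pr((.6436,-.0974,.113)))
E
```

```text
13.7167 [ 0.5998 -0.0212  0.2126] [[-0.019, 1.0, 0.002], [1.0, 0.019, 0.003], [0.003, 0.002, -1.0]]
[[440.6, 72.2], [420.2, -31.4], [329.7, -82.9], [232.9, -36.0], [200.3, 67.0], [237.9, 153.9], [314.0, 186.8], [393.4, 156.8]]
[[436.1, 73.3], [416.0, -27.1], [328.1, -76.8], [234.3, -31.5], [202.5, 68.3], [239.0, 152.8], [313.2, 184.9], [390.6, 155.7]]
knob [326.7 295.2]
```

View pics/w6.png

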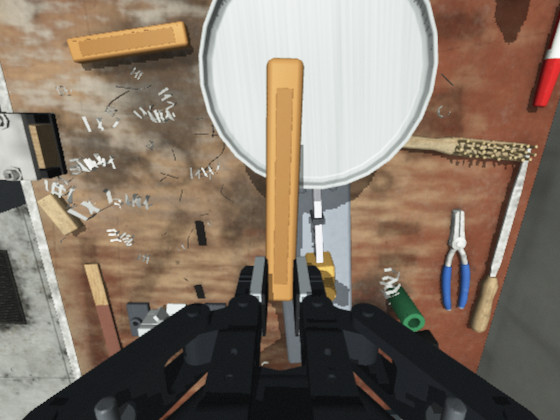

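The pan rim in the wrist view spans columns 200 to 437 with its bottom at row 187. That matches the fitted centre (0.624, 0.087) and rim height 0.122, so the floor is at 0.114 with the pan raised. The ingot is held straight and the knob sits near (320,275).

>>> arm_command([
  {"tx":0.55,"ty":0.22,"tz":0,"wx":0,"wy":0,"wz":0,"gripper":0},
  {"tx":0.55,"ty":0.22,"tz":0,"wx":0,"wy":0,"wz":0,"gripper":0},
  {"tx":0.55,"ty":0.22,"tz":0.2,"wx":0,"wy":0,"wz":0,"gripper":0},
  {"tx":0.53,"ty":0.2,"tz":0.4,"wx":0,"wy":0,"wz":0,"gripper":0},
  {"tx":0,"ty":0,"tz":0.5,"wx":0,"wy":0,"wz":0,"gripper":0},
  {"tx":0,"ty":0,"tz":0.5,"wx":0,"wy":0,"wz":0,"gripper":0},
  {"tx":0,"ty":0,"tz":0.4,"wx":0,"wy":0,"wz":0,"gripper":0},
  {"tx":0,"ty":0,"tz":0.3,"wx":0,"wy":0,"wz":0,"gripper":0},
  {"tx":0,"ty":0,"tz":0,"wx":0,"wy":0,"wz":0,"gripper":0},
])

```text
clock: 14.52
tool_pos: [0.6223, 0.036, 0.1394]
orientation: [[-0.009, 1.0, -0.005], [1.0, 0.009, -0.001], [-0.001, -0.005, -1.0]]
force: [0.8, -0.7, -2.7]
grip_width: 0.154
gripper_force: 79.8
```

>>> arm_command([
  {"tx":0.25,"ty":0.06,"tz":0,"wx":0,"wy":0,"wz":0,"gripper":0},
  {"tx":0,"ty":0,"tz":0.1,"wx":0,"wy":0,"wz":0,"gripper":0},
  {"tx":0,"ty":0,"tz":0.1,"wx":0,"wy":0,"wz":0,"gripper":0},
  {"tx":0,"ty":0,"tz":0.1,"wx":0,"wy":0,"wz":0,"gripper":0},
  {"tx":0,"ty":0,"tz":0,"wx":0,"wy":0,"wz":0,"gripper":0},
  {"tx":0,"ty":0,"tz":0,"wx":0,"wy":0,"wz":0,"gripper":0},
])

```text
clock: 15.02
tool_pos: [0.6257, 0.0452, 0.133]
orientation: [[-0.011, 1.0, -0.0], [1.0, 0.011, -0.0], [-0.0, -0.0, -1.0]]
force: [-0.5, -0.2, -1.7]
grip_width: 0.156
gripper_force: 79.9
```

>>> arm_command([
  {"tx":0,"ty":0,"tz":0.06,"wx":0,"wy":0,"wz":0,"gripper":0},
  {"tx":0,"ty":0,"tz":0.06,"wx":0,"wy":0,"wz":0,"gripper":0},
  {"tx":0,"ty":0,"tz":0.06,"wx":0,"wy":0,"wz":0,"gripper":0},
  {"tx":0,"ty":0,"tz":0,"wx":0,"wy":0,"wz":0,"gripper":0},
  {"tx":0,"ty":0,"tz":0,"wx":0,"wy":0,"wz":0,"gripper":0},
])

```text
clock: 15.43
tool_pos: [0.6256, 0.0452, 0.1275]
orientation: [[-0.011, 1.0, -0.0], [1.0, 0.011, -0.0], [-0.0, -0.0, -1.0]]
force: [-1.5, 0.7, -1.9]
grip_width: 0.15
gripper_force: 79.9
```

>>> arm_command([
  {"tx":0,"ty":0,"tz":0.05,"wx":0,"wy":0,"wz":0,"gripper":0},
  {"tx":0,"ty":0,"tz":0.05,"wx":0,"wy":0,"wz":0,"gripper":0},
  {"tx":0,"ty":0,"tz":0.05,"wx":0,"wy":0,"wz":0,"gripper":0},
  {"tx":0,"ty":0,"tz":0,"wx":0,"wy":0,"wz":0,"gripper":0},
  {"tx":0,"ty":0,"tz":0,"wx":0,"wy":0,"wz":0,"gripper":0},
])

```text
clock: 15.85
tool_pos: [0.6256, 0.0452, 0.123]
orientation: [[-0.011, 1.0, -0.0], [1.0, 0.011, -0.0], [-0.0, -0.0, -1.0]]
force: [-0.3, 0.3, -1.7]
grip_width: 0.155
gripper_force: 79.9
```

>>> arm_command([
  {"tx":0,"ty":0,"tz":0.04,"wx":0,"wy":0,"wz":0,"gripper":0},
  {"tx":0,"ty":0,"tz":0,"wx":0,"wy":0,"wz":0,"gripper":0},
  {"tx":0,"ty":0,"tz":0.03,"wx":0,"wy":0,"wz":0,"gripper":0},
  {"tx":0,"ty":0,"tz":0,"wx":0,"wy":0,"wz":0,"gripper":0},
  {"tx":0,"ty":0,"tz":0,"wx":0,"wy":0,"wz":0,"gripper":0},
])

```text
clock: 16.27
tool_pos: [0.6257, 0.0452, 0.121]
orientation: [[-0.011, 1.0, -0.0], [1.0, 0.011, -0.0], [-0.0, -0.0, -1.0]]
force: [-0.9, -0.3, -1.3]
grip_width: 0.154
gripper_force: 79.9
```

>>> arm_command([
  {"tx":0,"ty":0,"tz":0.03,"wx":0,"wy":0,"wz":0,"gripper":0},
  {"tx":0,"ty":0,"tz":0,"wx":0,"wy":0,"wz":0,"gripper":0},
  {"tx":0,"ty":0,"tz":0,"wx":0,"wy":0,"wz":0,"gripper":18},
  {"tx":0,"ty":0,"tz":0,"wx":0,"wy":0,"wz":0,"gripper":22},
  {"tx":0,"ty":0,"tz":0,"wx":0,"wy":0,"wz":0,"gripper":26},
  {"tx":0,"ty":0,"tz":0,"wx":0,"wy":0,"wz":0,"gripper":28},
  {"tx":0,"ty":0,"tz":0,"wx":0,"wy":0,"wz":0,"gripper":28},
  {"tx":0,"ty":0,"tz":0,"wx":0,"wy":0,"wz":0,"gripper":28},
])

```text
clock: 16.93
tool_pos: [0.6258, 0.0454, 0.1203]
orientation: [[-0.011, 1.0, 0.0], [1.0, 0.011, 0.0], [0.0, 0.0, -1.0]]
force: [-0.6, -0.2, -0.3]
grip_width: 0.329
gripper_force: 0.0
```

>>> arm_command([
  {"tx":0,"ty":0,"tz":-0.3,"wx":0,"wy":0,"wz":0,"gripper":28},
  {"tx":0,"ty":0,"tz":-0.5,"wx":0,"wy":0,"wz":0,"gripper":28},
  {"tx":0,"ty":0,"tz":-0.9,"wx":0,"wy":0,"wz":0,"gripper":28},
  {"tx":0,"ty":0,"tz":-0.9,"wx":0,"wy":0,"wz":0,"gripper":28},
  {"tx":-0.8,"ty":0,"tz":-0.4,"wx":0,"wy":0,"wz":0,"gripper":40},
  {"tx":-0.9,"ty":0.1,"tz":0,"wx":0,"wy":0,"wz":0,"gripper":40},
  {"tx":-0.9,"ty":0.1,"tz":0,"wx":0,"wy":0,"wz":0,"gripper":40},
  {"tx":-0.9,"ty":0.1,"tz":0,"wx":0,"wy":0,"wz":0,"gripper":40},
  {"tx":-0.9,"ty":0.1,"tz":0,"wx":0,"wy":0,"wz":0,"gripper":40},
  {"tx":0,"ty":0,"tz":0,"wx":0,"wy":0,"wz":0,"gripper":40},
])

```text
clock: 17.77
tool_pos: [0.6399, -0.0946, 0.2113]
orientation: [[-0.002, 1.0, 0.001], [1.0, 0.002, -0.004], [-0.004, 0.001, -1.0]]
force: [-0.6, -0.4, -0.0]
grip_width: 0.469
gripper_force: 0.0
```

```bash
cat >>h.py <<'E'
def red(tag=None):
    for n,(x0,y0,x1,y1) in {"scene":(305,145,340,185),"side":(350,245,395,310)}.items():
        im=cv2.imread(f"pics/{n}{tag}.png")[:,:,::-1] if tag else imaging.capture(n)
        i=im.astype(int);m=((i[...,0]-np.maximum(i[...,1],i[...,2]))>45).astype(np.uint8);z=np.zeros_like(m);z[y0:y1,x0:x1]=m[y0:y1,x0:x1]
        k,l,st,c=cv2.connectedComponentsWithStats(z,connectivity=8)
        print(n,[(st[j].tolist(),np.round(c[j],1).tolist()) for j in range(1,k)])
E
python3 - <<'E'
from h import *
red("0");red()
shot('w7');s=imaging.capture("side");cv2.imwrite("pics/side7.png",s[:,:,::-1]);P,im=load('w7');hsv=cv2.cvtColor(im,cv2.COLOR_RGB2HSV)
o=cv2.inRange(hsv,(8,110,80),(30,255,255));n,l,st,c=cv2.connectedComponentsWithStats(o)
for k in range(1,n):
    if st[k,4]>300:print(st[k],c[k].round(1))
u=P@np.array([.639,-.091,.129,1]);print(u[:2]/u[2])
E
```

```text
scene [([329, 145, 11, 30, 213], [335.0, 159.6]), ([327, 150, 1, 1, 1], [327.0, 150.0]), ([305, 152, 18, 15, 178], [313.3, 159.8]), ([324, 165, 1, 1, 1], [324.0, 165.0]), ([317, 167, 5, 3, 7], [318.9, 168.0]), ([331, 175, 9, 10, 69], [335.8, 179.8])]
side [([365, 263, 6, 9, 18], [367.2, 266.9]), ([382, 269, 3, 2, 3], [383.0, 269.7]), ([391, 271, 4, 6, 16], [393.1, 273.4]), ([370, 273, 2, 2, 4], [370.5, 273.5]), ([388, 279, 5, 3, 10], [389.7, 280.2]), ([391, 287, 4, 3, 7], [392.1, 288.1]), ([388, 298, 7, 4, 14], [391.9, 299.6]), ([377, 301, 2, 2, 3], [377.7, 301.7]), ([367, 303, 1, 1, 1], [367.0, 303.0]), ([389, 303, 1, 1, 1], [389.0, 303.0]), ([356, 306, 3, 3, 5], [356.6, 306.6]), ([386, 306, 7, 4, 12], [389.8, 308.2])]
scene [([305, 145, 35, 20, 218], [325.9, 155.1]), ([326, 164, 1, 1, 1], [326.0, 164.0]), ([333, 179, 7, 6, 34], [336.4, 181.9])]
side [([368, 250, 5, 7, 14], [370.1, 253.0]), ([367, 267, 3, 3, 5], [368.0, 268.0]), ([383, 269, 1, 1, 1], [383.0, 269.0]), ([369, 271, 2, 1, 2], [369.5, 271.0]), ([387, 270, 1, 1, 1], [387.0, 270.0]), ([391, 270, 4, 6, 13], [393.1, 272.5]), ([370, 273, 2, 2, 3], [370.7, 273.3]), ([391, 287, 4, 3, 10], [392.8, 288.0]), ([354, 307, 1, 1, 1], [354.0, 307.0]), ([356, 306, 3, 3, 6], [356.7, 306.8])]
17.8667 [ 0.6395 -0.088   0.2114] [[-0.008, 1.0, 0.001], [1.0, 0.008, -0.0], [-0.0, 0.001, -1.0]]
[ 250    0   23   60 1312] [261.3  28.6]
[  324     0   225   347 28250] [443.7 135.3]
[ 251  197   49   41 1122] [281.9 216.8]
[325 203  37  22 382] [337.7 212.4]
[ 60 224  27  33 408] [ 73.6 240.8]
[ 34 227  30  61 535] [ 49.  257.2]
[  82  289   76   54 1224] [108.6 315.3]
[  55  306   40   66 1034] [ 71.8 340.1]
[ 231  321   60   49 1806] [260.5 345.2]
[301 321  29  28 416] [313.9 333.3]
[ 141  364   48   55 1250] [170.1 395.2]
[390 381  32  39 553] [401.6 407.1]
[280.21971631 226.89378927]
```

>>> arm_command([
  {"tx":0,"ty":0,"tz":0,"wx":0,"wy":0,"wz":0.125,"gripper":40},
  {"tx":0,"ty":0,"tz":0,"wx":0,"wy":0,"wz":0.125,"gripper":40},
  {"tx":0,"ty":0,"tz":0,"wx":0,"wy":0,"wz":0.125,"gripper":40},
  {"tx":0,"ty":0,"tz":0,"wx":0,"wy":0,"wz":0.125,"gripper":40},
  {"tx":0,"ty":0,"tz":0,"wx":0,"wy":0,"wz":0.125,"gripper":40},
  {"tx":0,"ty":0,"tz":0,"wx":0,"wy":0,"wz":0.125,"gripper":40},
  {"tx":0,"ty":0,"tz":0,"wx":0,"wy":0,"wz":0.125,"gripper":40},
  {"tx":0,"ty":0,"tz":0,"wx":0,"wy":0,"wz":0.125,"gripper":40},
  {"tx":0,"ty":0,"tz":0,"wx":0,"wy":0,"wz":0.125,"gripper":40},
  {"tx":0,"ty":0,"tz":0,"wx":0,"wy":0,"wz":0.125,"gripper":40},
])

```text
clock: 18.8
tool_pos: [0.6392, -0.0841, 0.2108]
orientation: [[0.946, 0.323, 0.001], [0.323, -0.946, 0.001], [0.001, -0.001, -1.0]]
force: [-0.6, 0.1, -0.6]
grip_width: 0.464
gripper_force: 0.0
```

>>> arm_command([
  {"tx":0,"ty":0,"tz":0,"wx":0,"wy":0,"wz":0.125,"gripper":40},
  {"tx":0,"ty":0,"tz":0,"wx":0,"wy":0,"wz":0.12,"gripper":40},
  {"tx":0,"ty":0,"tz":0,"wx":0,"wy":0,"wz":0,"gripper":40},
  {"tx":0,"ty":0,"tz":0,"wx":0,"wy":0,"wz":0,"gripper":40},
])

```text
clock: 19.13
tool_pos: [0.6392, -0.0846, 0.2107]
orientation: [[0.996, 0.093, 0.001], [0.093, -0.996, 0.0], [0.001, -0.0, -1.0]]
force: [-0.1, 0.4, 0.3]
grip_width: 0.466
gripper_force: 0.0
```

```bash
python3 - <<'E'
from h import *
shot('w8');P,im=load('w8');hsv=cv2.cvtColor(im,cv2.COLOR_RGB2HSV)
o=cv2.inRange(hsv,(12,110,80),(30,255,255));n,l,st,c=cv2.connectedComponentsWithStats(o)
for k in range(1,n):
    if st[k,4]>300 and 100<c[k][1]<350:print(st[k],c[k].round(1))
for X in([.640,-.091,.129],[.650,-.091,.129],[.630,-.091,.129],[.64,-.081,.129],[.64,-.101,.129],[.64,-.093,.101],[.65,-.093,.101]):
    u=P@np.r_[X,1];print(X,(u[:2]/u[2]).round(1))
E
```

```text
19.1333 [ 0.6392 -0.0846  0.2107] [[0.996, 0.093, 0.001], [0.093, -0.996, 0.0], [0.001, -0.0, -1.0]]
[112  56  30  79 413] [126.4 100.1]
[312 100  31  43 366] [325.6 127. ]
[ 276  186   34   47 1161] [290.4 208.1]
[   0  197  143   32 2706] [ 71.2 212.6]
[ 395  238   55   80 1286] [420.2 279.4]
[101 297  25  42 640] [112.9 315.5]
[0.64, -0.091, 0.129] [287.8 223.3]
[0.65, -0.091, 0.129] [289.1 211.1]
[0.63, -0.091, 0.129] [286.5 235.1]
[0.64, -0.081, 0.129] [274.9 222.1]
[0.64, -0.101, 0.129] [300.6 224.4]
[0.64, -0.093, 0.101] [289.3 211.7]
[0.65, -0.093, 0.101] [290.5 200.7]
```

>>> arm_command([
  {"tx":0.04,"ty":0.26,"tz":0.5,"wx":0,"wy":0,"wz":0,"gripper":40},
  {"tx":0,"ty":0,"tz":0.6,"wx":0,"wy":0,"wz":0,"gripper":40},
  {"tx":0,"ty":0,"tz":0.6,"wx":0,"wy":0,"wz":0,"gripper":40},
  {"tx":0,"ty":0,"tz":0.6,"wx":0,"wy":0,"wz":0,"gripper":40},
  {"tx":0,"ty":0,"tz":0.4,"wx":0,"wy":0,"wz":0,"gripper":40},
  {"tx":0,"ty":0,"tz":0.3,"wx":0,"wy":0,"wz":0,"gripper":40},
  {"tx":0,"ty":0,"tz":0,"wx":0,"wy":0,"wz":0,"gripper":32},
  {"tx":0,"ty":0,"tz":0,"wx":0,"wy":0,"wz":0,"gripper":32},
])

```text
clock: 19.85
tool_pos: [0.641, -0.0943, 0.1198]
orientation: [[0.996, 0.087, -0.001], [0.087, -0.996, 0.0], [-0.001, -0.0, -1.0]]
force: [0.6, 0.7, -0.4]
grip_width: 0.379
gripper_force: 0.0
```

>>> arm_command([
  {"tx":0,"ty":0.2,"tz":0,"wx":0,"wy":0,"wz":0,"gripper":32},
  {"tx":0,"ty":0.2,"tz":0,"wx":0,"wy":0,"wz":0,"gripper":32},
  {"tx":0,"ty":0.2,"tz":0,"wx":0,"wy":0,"wz":0,"gripper":32},
  {"tx":0,"ty":0.2,"tz":0,"wx":0,"wy":0,"wz":0,"gripper":32},
  {"tx":0,"ty":0.2,"tz":0,"wx":0,"wy":0,"wz":0,"gripper":32},
  {"tx":0,"ty":0.2,"tz":0,"wx":0,"wy":0,"wz":0,"gripper":32},
  {"tx":0,"ty":0.2,"tz":0,"wx":0,"wy":0,"wz":0,"gripper":32},
  {"tx":0,"ty":0.2,"tz":0,"wx":0,"wy":0,"wz":0,"gripper":32},
  {"tx":0,"ty":0,"tz":0,"wx":0,"wy":0,"wz":0,"gripper":32},
])

```text
clock: 20.6
tool_pos: [0.645, -0.1443, 0.12]
orientation: [[0.996, 0.085, -0.0], [0.085, -0.996, -0.001], [-0.001, 0.001, -1.0]]
force: [0.2, -1.3, -1.2]
grip_width: 0.377
gripper_force: 0.0
```

```bash
python3 - <<'E'
from h import *
red();s=imaging.capture("side");cv2.imwrite("pics/side9.png",s[:,:,::-1])
i=s.astype(int)
hsv=cv2.cvtColor(s,cv2.COLOR_RGB2HSV);o=cv2.inRange(hsv,(15,130,90),(30,255,255));z=o*0;z[190:260,325:375]=o[190:260,325:375]
n,l,st,c=cv2.connectedComponentsWithStats(z);print([(st[k].tolist(),c[k].round(1).tolist()) for k in range(1,n) if st[k,4]>20])
E
```

```text
scene [([305, 152, 19, 13, 123], [315.2, 158.0])]
side [([368, 252, 4, 6, 9], [369.6, 254.4]), ([367, 267, 4, 5, 8], [368.5, 269.0]), ([382, 269, 4, 3, 7], [383.6, 269.7]), ([391, 270, 4, 7, 17], [393.0, 273.2]), ([370, 273, 2, 2, 3], [370.7, 273.3]), ([388, 279, 6, 4, 14], [390.0, 280.4]), ([391, 287, 4, 3, 11], [392.6, 288.1]), ([394, 297, 1, 2, 2], [394.0, 297.5]), ([353, 306, 6, 3, 9], [355.8, 306.8])]
[([344, 202, 8, 27, 117], [347.6, 216.9])]
```

>>> arm_command([
  {"tx":0,"ty":0.1,"tz":0,"wx":0,"wy":0,"wz":0,"gripper":32},
  {"tx":0,"ty":0.1,"tz":0,"wx":0,"wy":0,"wz":0,"gripper":32},
  {"tx":0,"ty":0,"tz":0,"wx":0,"wy":0,"wz":0,"gripper":32},
  {"tx":0,"ty":-0.18,"tz":0,"wx":0,"wy":0,"wz":0,"gripper":32},
  {"tx":0,"ty":0,"tz":0,"wx":0,"wy":0,"wz":0,"gripper":32},
  {"tx":0,"ty":0,"tz":0,"wx":0,"wy":0,"wz":0,"gripper":32},
  {"tx":0,"ty":0,"tz":0,"wx":0,"wy":0,"wz":0,"gripper":32},
  {"tx":0,"ty":0,"tz":0,"wx":0,"wy":0,"wz":0,"gripper":32},
  {"tx":0,"ty":0,"tz":0,"wx":0,"wy":0,"wz":0,"gripper":32},
  {"tx":0,"ty":0,"tz":0,"wx":0,"wy":0,"wz":0,"gripper":32},
])

```text
clock: 21.58
tool_pos: [0.6452, -0.1427, 0.1202]
orientation: [[0.996, 0.086, -0.0], [0.086, -0.996, -0.0], [-0.0, 0.0, -1.0]]
force: [-0.4, -0.1, 0.1]
grip_width: 0.376
gripper_force: 0.0
```

```bash
cat >>h.py <<'E'
def ptr(im=None,tag=None):
    s=imaging.capture("side") if im is None else im
    if tag: cv2.imwrite(f"pics/side{tag}.png",s[:,:,::-1])
    i=s.astype(float);w=np.clip(i[...,0]-np.maximum(i[...,1],i[...,2])-20,0,None)[244:268,362:376]
    ys,xs=np.mgrid[244:268,362:376];print("ptr",round((w*xs).sum()/w.sum(),2),round((w*ys).sum()/w.sum(),2),w.sum(1).astype(int).tolist())
E
python3 - <<'E'
from h import *
for t in"0","7","9":ptr(cv2.imread(f"pics/side{t}.png")[:,:,::-1])
ptr(tag="10");print(manip.state()["tool_pos"])
E
```

```text
ptr 368.73 257.44 [144, 142, 113, 106, 109, 87, 45, 16, 7, 0, 0, 0, 0, 0, 0, 0, 0, 0, 0, 53, 162, 255, 338, 227]
ptr 370.85 251.68 [117, 104, 74, 74, 88, 74, 123, 193, 169, 127, 155, 147, 133, 25, 0, 0, 0, 0, 0, 0, 0, 0, 0, 94]
ptr 370.83 251.55 [115, 103, 74, 72, 92, 77, 124, 208, 172, 125, 143, 124, 116, 22, 0, 0, 0, 0, 0, 0, 0, 0, 0, 93]
ptr 370.84 251.54 [118, 103, 75, 74, 92, 76, 123, 205, 171, 126, 143, 126, 116, 23, 0, 0, 0, 0, 0, 0, 0, 0, 0, 93]
[ 0.64523334 -0.14273963  0.12018939]
```

>>> arm_command([
  {"tx":0,"ty":0.18,"tz":0,"wx":0,"wy":0,"wz":0,"gripper":32},
  {"tx":0,"ty":0.1,"tz":0,"wx":0,"wy":0,"wz":0,"gripper":32},
  {"tx":0,"ty":0.1,"tz":0,"wx":0,"wy":0,"wz":0,"gripper":32},
  {"tx":0,"ty":0.1,"tz":0,"wx":0,"wy":0,"wz":0,"gripper":32},
  {"tx":0,"ty":0.1,"tz":0,"wx":0,"wy":0,"wz":0,"gripper":32},
  {"tx":0,"ty":-0.18,"tz":0,"wx":0,"wy":0,"wz":0,"gripper":32},
  {"tx":0,"ty":0,"tz":0,"wx":0,"wy":0,"wz":0,"gripper":32},
  {"tx":0,"ty":0,"tz":0,"wx":0,"wy":0,"wz":0,"gripper":32},
  {"tx":0,"ty":0,"tz":0,"wx":0,"wy":0,"wz":0,"gripper":32},
  {"tx":0,"ty":0,"tz":0,"wx":0,"wy":0,"wz":0,"gripper":32},
])

```text
clock: 22.47
tool_pos: [0.6462, -0.1545, 0.1202]
orientation: [[0.996, 0.087, -0.0], [0.087, -0.996, -0.0], [-0.0, 0.0, -1.0]]
force: [0.1, -0.3, -0.8]
grip_width: 0.375
gripper_force: 0.0
```

```bash
python3 -c "
from h import *
ptr(tag='11');print(manip.state()['tool_pos'])"
```

```text
ptr 370.83 251.56 [119, 101, 75, 74, 89, 75, 126, 206, 173, 125, 143, 127, 116, 22, 0, 0, 0, 0, 0, 0, 0, 0, 0, 95]
[ 0.64621302 -0.15457744  0.12016544]
```

>>> arm_command([
  {"tx":0,"ty":0.18,"tz":0,"wx":0,"wy":0,"wz":0,"gripper":32},
  {"tx":0,"ty":0.1,"tz":0,"wx":0,"wy":0,"wz":0,"gripper":32},
  {"tx":0,"ty":0.1,"tz":0,"wx":0,"wy":0,"wz":0,"gripper":32},
  {"tx":0,"ty":0.1,"tz":0,"wx":0,"wy":0,"wz":0,"gripper":32},
  {"tx":0,"ty":0.1,"tz":0,"wx":0,"wy":0,"wz":0,"gripper":32},
  {"tx":0,"ty":-0.18,"tz":0,"wx":0,"wy":0,"wz":0,"gripper":32},
  {"tx":0,"ty":0,"tz":0,"wx":0,"wy":0,"wz":0,"gripper":32},
  {"tx":0,"ty":0,"tz":0,"wx":0,"wy":0,"wz":0,"gripper":32},
  {"tx":0,"ty":0,"tz":0,"wx":0,"wy":0,"wz":0,"gripper":32},
  {"tx":0,"ty":0,"tz":0,"wx":0,"wy":0,"wz":0,"gripper":32},
])

```text
clock: 23.35
tool_pos: [0.6473, -0.1664, 0.1202]
orientation: [[0.996, 0.087, -0.0], [0.087, -0.996, -0.0], [-0.0, 0.0, -1.0]]
force: [-1.0, -0.6, 0.3]
grip_width: 0.375
gripper_force: 0.0
```

```bash
python3 -c "
from h import *
ptr(tag='12');print(manip.state()['tool_pos'])
for t in (9,11,12):
    s=cv2.imread(f'pics/side{t}.png');hsv=cv2.cvtColor(s,cv2.COLOR_BGR2HSV);o=cv2.inRange(hsv,(15,130,90),(30,255,255));z=o*0;z[190:260,325:375]=o[190:260,325:375]
    n,l,st,c=cv2.connectedComponentsWithStats(z);print([(st[k].tolist(),c[k].round(1).tolist()) for k in range(1,n) if st[k,4]>20])"
```

```text
ptr 370.71 251.57 [131, 117, 91, 75, 90, 75, 48, 106, 194, 164, 112, 127, 117, 52, 0, 0, 0, 0, 0, 0, 0, 0, 0, 93]
[ 0.64727941 -0.16648976  0.12018309]
[([344, 202, 8, 27, 117], [347.6, 216.9])]
[([347, 207, 8, 28, 103], [350.3, 223.4])]
[([349, 211, 8, 28, 105], [352.4, 227.8])]
```

>>> arm_command([
  {"tx":0,"ty":0.18,"tz":0,"wx":0,"wy":0,"wz":0,"gripper":32},
  {"tx":0,"ty":0.1,"tz":0,"wx":0,"wy":0,"wz":0,"gripper":32},
  {"tx":0,"ty":0.1,"tz":0,"wx":0,"wy":0,"wz":0,"gripper":32},
  {"tx":0,"ty":0.1,"tz":0,"wx":0,"wy":0,"wz":0,"gripper":32},
  {"tx":0,"ty":0.12,"tz":0,"wx":0,"wy":0,"wz":0,"gripper":32},
  {"tx":0,"ty":0,"tz":0,"wx":0,"wy":0,"wz":0,"gripper":32},
  {"tx":0,"ty":-0.18,"tz":0,"wx":0,"wy":0,"wz":0,"gripper":32},
])

```text
clock: 23.98
tool_pos: [0.6481, -0.1811, 0.12]
orientation: [[0.996, 0.084, -0.0], [0.084, -0.996, -0.001], [-0.001, 0.001, -1.0]]
force: [0.1, -0.4, -0.7]
grip_width: 0.376
gripper_force: 0.0
```

>>> arm_command([
  {"tx":0,"ty":0,"tz":0,"wx":0,"wy":0,"wz":0,"gripper":32},
  {"tx":0,"ty":0,"tz":0,"wx":0,"wy":0,"wz":0,"gripper":32},
  {"tx":0,"ty":0,"tz":0,"wx":0,"wy":0,"wz":0,"gripper":32},
  {"tx":0,"ty":0,"tz":0,"wx":0,"wy":0,"wz":0,"gripper":32},
  {"tx":0,"ty":0,"tz":0,"wx":0,"wy":0,"wz":0,"gripper":32},
  {"tx":0,"ty":0,"tz":0,"wx":0,"wy":0,"wz":0,"gripper":32},
  {"tx":0,"ty":0,"tz":0,"wx":0,"wy":0,"wz":0,"gripper":32},
  {"tx":0,"ty":0,"tz":0,"wx":0,"wy":0,"wz":0,"gripper":32},
  {"tx":0,"ty":0,"tz":0,"wx":0,"wy":0,"wz":0,"gripper":32},
  {"tx":0,"ty":0,"tz":0,"wx":0,"wy":0,"wz":0,"gripper":32},
])

```text
clock: 24.82
tool_pos: [0.6484, -0.1791, 0.1201]
orientation: [[0.996, 0.087, -0.0], [0.087, -0.996, -0.0], [-0.0, 0.0, -1.0]]
force: [-0.0, 0.1, -0.2]
grip_width: 0.373
gripper_force: 0.0
```

```bash
python3 - <<'E'
from h import *
ptr(tag='13');print(manip.state()['tool_pos'])
for t in("0","7","12","13"):
    i=cv2.imread(f"pics/side{t}.png").astype(float)[:,:,::-1];w=np.clip(i[...,0]-np.maximum(i[...,1],i[...,2])-20,0,None)
    print(t);print(w[246:274,363:376].astype(int))
E
```

```text
ptr 370.24 251.3 [149, 146, 117, 108, 112, 91, 49, 17, 9, 0, 0, 0, 43, 142, 120, 54, 0, 0, 0, 0, 0, 0, 0, 96]
[ 0.64839396 -0.1790942   0.12016612]
0
[[  0   0   0   0   0   0  23  21  15  14  14  14  12]
 [  0   0   0   0   0   0  13  21  16  14  15  14  13]
 [  0   0   0   0   0   0   0  21  20  17  18  18  15]
 [  0   0   0   0   0   0   0  12  20  17  16  12  10]
 [  0   0   0   0   0   0   0   0  13  15   8   5   4]
 [  0   0   0   0   0   0   0   0   0  10   5   0   1]
 [  0   0   0   0   0   0   0   0   0   3   4   0   0]
 [  0   0   0   0   0   0   0   0   0   0   0   0   0]
 [  0   0   0   0   0   0   0   0   0   0   0   0   0]
 [  0   0   0   0   0   0   0   0   0   0   0   0   0]
 [  0   0   0   0   0   0   0   0   0   0   0   0   0]
 [  0   0   0   0   0   0   0   0   0   0   0   0   0]
 [  0   0   0   0   0   0   0   0   0   0   0   0   0]
 [  0   0   0   0   0   0   0   0   0   0   0   0   0]
 [  0   0   0   0   0   0   0   0   0   0   0   0   0]
 [  0   0   0   0   0   0   0   0   0   0   0   0   0]
 [  0   0   0   0   0   0   0   0   0   0   0   0   0]
 [  0   0  43  
[... 4157 characters left out ...]
86 56  0  0  0  0  0  0  0]
 [ 0  0  0  0 25 93  2  0  0  0  0  0  0]
 [ 0  0  0  0  0 46  8  0  0  0  0  0  0]
 [ 0  0  0  0  0  0  0  0  0  0  0  0  0]
 [ 0  0  0  0  0  0  0  0  0  0  0  0  0]
 [ 0  0  0  0  0  0  0  0  0  0  0  0  0]
 [ 0  0  0  0  0  0  0  0  0  0  0  0  0]
 [ 0  0  0  0  0  0  0  0  0  0  0  0  0]
 [ 0  0  0  0  0  0  0  0  0  0  0  0  0]
 [ 0  0  0  0  0  0  0  0  0  0  0  0  0]
 [ 0  0  0  0 54 42  0  0  0  0  0  0  0]
 [ 0  0  0  0 22 34  0  0  0  0  0  0  0]
 [ 0  0  0  0  0 47 30  0  0  0  0  0  0]
 [ 0  0  0  0  0 22 27  0  0  0  0  0  0]
 [ 0  0  0  0  0  0 47 31  0  0  0  0  0]
 [ 0  0  0  0  0  0 16 24  0  0  0  0  0]
 [ 0  0  0  0  0  0  0 30 37  0  0  0  0]]
```

>>> arm_command([
  {"tx":0,"ty":0,"tz":-0.2,"wx":0,"wy":0,"wz":0,"gripper":34},
  {"tx":0,"ty":0,"tz":-0.5,"wx":0,"wy":0,"wz":0,"gripper":34},
  {"tx":0,"ty":0,"tz":-0.8,"wx":0,"wy":0,"wz":0,"gripper":34},
  {"tx":0,"ty":0,"tz":-0.8,"wx":0,"wy":0,"wz":0,"gripper":34},
  {"tx":0,"ty":0,"tz":-0.8,"wx":0,"wy":0,"wz":0,"gripper":34},
  {"tx":0,"ty":0,"tz":0,"wx":0,"wy":0,"wz":0,"gripper":34},
  {"tx":0,"ty":0,"tz":0,"wx":0,"wy":0,"wz":0,"gripper":34},
  {"tx":0,"ty":0,"tz":0,"wx":0,"wy":0,"wz":0,"gripper":34},
  {"tx":0,"ty":0,"tz":0,"wx":0,"wy":0,"wz":0,"gripper":34},
  {"tx":0,"ty":0,"tz":0,"wx":0,"wy":0,"wz":0,"gripper":34},
])

```text
clock: 25.7
tool_pos: [0.6478, -0.179, 0.2121]
orientation: [[0.996, 0.087, -0.002], [0.087, -0.996, 0.0], [-0.002, -0.001, -1.0]]
force: [-0.4, -0.2, -0.2]
grip_width: 0.402
gripper_force: 0.0
```

>>> arm_command([
  {"tx":0,"ty":0,"tz":0,"wx":0,"wy":0,"wz":0,"gripper":34},
  {"tx":0,"ty":0,"tz":0,"wx":0,"wy":0,"wz":0,"gripper":34},
  {"tx":0,"ty":0,"tz":0,"wx":0,"wy":0,"wz":0,"gripper":34},
  {"tx":0,"ty":0,"tz":0,"wx":0,"wy":0,"wz":0,"gripper":34},
  {"tx":0,"ty":0,"tz":0,"wx":0,"wy":0,"wz":0,"gripper":34},
  {"tx":0,"ty":0,"tz":0,"wx":0,"wy":0,"wz":0,"gripper":34},
  {"tx":0,"ty":0,"tz":0,"wx":0,"wy":0,"wz":0,"gripper":34},
  {"tx":0,"ty":0,"tz":0,"wx":0,"wy":0,"wz":0,"gripper":34},
  {"tx":0,"ty":0,"tz":0,"wx":0,"wy":0,"wz":0,"gripper":34},
  {"tx":0,"ty":0,"tz":0,"wx":0,"wy":0,"wz":0,"gripper":34},
])

```text
clock: 26.53
tool_pos: [0.6484, -0.1791, 0.2132]
orientation: [[0.996, 0.087, 0.0], [0.087, -0.996, -0.0], [0.0, 0.0, -1.0]]
force: [0.0, -0.4, 1.1]
grip_width: 0.401
gripper_force: 0.0
```

```bash
python3 - <<'E'
from h import *
ptr(tag='14')
i=cv2.imread("pics/side14.png").astype(float)[:,:,::-1];w=np.clip(i[...,0]-np.maximum(i[...,1],i[...,2])-20,0,None)
print(w[254:263,363:374].astype(int))
# pan rim lower edge: vertical shift vs start by 1-D template
T={t:cv2.imread(f"pics/side{t}.png",0).astype(np.float32) for t in("0","7","9","11","14")}
tp=T["0"][160:172,305:340]
for t,g in T.items():
    r=cv2.matchTemplate(g[152:186,303:342],tp,cv2.TM_CCOEFF_NORMED);_,v,_,(x,y)=cv2.minMaxLoc(r)
    d=0
    if 0<y<r.shape[0]-1:
        a,b,c=r[y-1,x],r[y,x],r[y+1,x];d=(a-c)/(2*(a-2*b+c))
    print(t,"pan shift",round(y+d-8,2),x-2,round(v,3))
shot('w9');P,im=load('w9')
E
```

```text
ptr 370.25 251.12 [149, 144, 114, 105, 113, 89, 49, 16, 7, 0, 0, 0, 97, 181, 99, 3, 0, 0, 0, 0, 0, 0, 0, 82]
[[ 0  0  0  0  0  0  0  0  0  0  0]
 [ 0  0  0  0  0  0  0  0  0  0  0]
 [ 0  0  0  0 63 34  0  0  0  0  0]
 [ 0  0  0  0 83 98  0  0  0  0  0]
 [ 0  0  0  0  1 74 24  0  0  0  0]
 [ 0  0  0  0  0  0  3  0  0  0  0]
 [ 0  0  0  0  0  0  0  0  0  0  0]
 [ 0  0  0  0  0  0  0  0  0  0  0]
 [ 0  0  0  0  0  0  0  0  0  0  0]]
0 pan shift 0.02 0 1.0
7 pan shift 4.82 0 0.752
9 pan shift 4.72 0 0.763
11 pan shift 4.72 0 0.763
14 pan shift 2.91 0 0.767
26.5833 [ 0.6484 -0.1791  0.2132] [[0.996, 0.087, -0.0], [0.087, -0.996, -0.0], [-0.0, 0.0, -1.0]]
```

>>> arm_command([
  {"tx":0,"ty":0,"tz":0.8,"wx":0,"wy":0,"wz":0,"gripper":32},
  {"tx":0,"ty":0,"tz":0.8,"wx":0,"wy":0,"wz":0,"gripper":32},
  {"tx":0,"ty":0,"tz":0.8,"wx":0,"wy":0,"wz":0,"gripper":32},
  {"tx":0,"ty":0,"tz":0.5,"wx":0,"wy":0,"wz":0,"gripper":32},
  {"tx":0,"ty":0,"tz":0.2,"wx":0,"wy":0,"wz":0,"gripper":32},
  {"tx":0,"ty":0,"tz":0,"wx":0,"wy":0,"wz":0,"gripper":32},
  {"tx":0,"ty":0.1,"tz":0,"wx":0,"wy":0,"wz":0,"gripper":32},
  {"tx":0,"ty":0.08,"tz":0,"wx":0,"wy":0,"wz":0,"gripper":32},
  {"tx":0,"ty":0.04,"tz":0,"wx":0,"wy":0,"wz":0,"gripper":32},
  {"tx":0,"ty":0.04,"tz":0,"wx":0,"wy":0,"wz":0,"gripper":32},
])

```text
clock: 27.47
tool_pos: [0.6497, -0.1875, 0.1215]
orientation: [[0.996, 0.086, 0.002], [0.086, -0.996, -0.001], [0.002, 0.001, -1.0]]
force: [0.0, 0.3, -0.5]
grip_width: 0.376
gripper_force: 0.0
```

>>> arm_command([
  {"tx":0,"ty":0,"tz":0,"wx":0,"wy":0,"wz":0,"gripper":32},
  {"tx":0,"ty":0,"tz":0,"wx":0,"wy":0,"wz":0,"gripper":32},
  {"tx":0,"ty":-0.1,"tz":0,"wx":0,"wy":0,"wz":0,"gripper":32},
  {"tx":0,"ty":-0.1,"tz":0,"wx":0,"wy":0,"wz":0,"gripper":32},
  {"tx":0,"ty":0,"tz":-0.3,"wx":0,"wy":0,"wz":0,"gripper":32},
  {"tx":0,"ty":0,"tz":-0.8,"wx":0,"wy":0,"wz":0,"gripper":32},
  {"tx":0,"ty":0,"tz":-0.8,"wx":0,"wy":0,"wz":0,"gripper":32},
  {"tx":0,"ty":0,"tz":-0.8,"wx":0,"wy":0,"wz":0,"gripper":32},
  {"tx":0,"ty":0,"tz":0,"wx":0,"wy":0,"wz":0,"gripper":32},
  {"tx":0,"ty":0,"tz":0,"wx":0,"wy":0,"wz":0,"gripper":32},
])

```text
clock: 28.3
tool_pos: [0.6497, -0.1807, 0.2038]
orientation: [[0.996, 0.087, 0.004], [0.087, -0.996, -0.001], [0.004, 0.001, -1.0]]
force: [-0.2, 1.5, -0.5]
grip_width: 0.374
gripper_force: 0.0
```

>>> arm_command([
  {"tx":0,"ty":0,"tz":0,"wx":0,"wy":0,"wz":0,"gripper":32},
  {"tx":0,"ty":0,"tz":0,"wx":0,"wy":0,"wz":0,"gripper":32},
  {"tx":0,"ty":0,"tz":0,"wx":0,"wy":0,"wz":0,"gripper":32},
  {"tx":0,"ty":0,"tz":0,"wx":0,"wy":0,"wz":0,"gripper":32},
  {"tx":0,"ty":0,"tz":0,"wx":0,"wy":0,"wz":0,"gripper":32},
  {"tx":0,"ty":0,"tz":0,"wx":0,"wy":0,"wz":0,"gripper":32},
  {"tx":0,"ty":0,"tz":0,"wx":0,"wy":0,"wz":0,"gripper":32},
  {"tx":0,"ty":0,"tz":0,"wx":0,"wy":0,"wz":0,"gripper":32},
  {"tx":0,"ty":0,"tz":0,"wx":0,"wy":0,"wz":0,"gripper":32},
  {"tx":0,"ty":0,"tz":0,"wx":0,"wy":0,"wz":0,"gripper":32},
])

```text
clock: 29.13
tool_pos: [0.6486, -0.1809, 0.2012]
orientation: [[0.996, 0.087, -0.0], [0.087, -0.996, -0.0], [-0.0, 0.0, -1.0]]
force: [-1.1, -0.2, -0.2]
grip_width: 0.376
gripper_force: 0.0
```

```bash
python3 - <<'E'
from h import *
ptr(tag='15');cv2.imwrite("pics/scene15.png",imaging.capture("scene")[:,:,::-1])
T={t:cv2.imread(f"pics/side{t}.png",0).astype(np.float32) for t in("0","7","11","14","15")}
def sub(r):
    _,v,_,(x,y)=cv2.minMaxLoc(r);d=0
    if 0<y<r.shape[0]-1: a,b,c=r[y-1,x],r[y,x],r[y+1,x];d=(a-c)/(2*(a-2*b+c))
    return round(float(y+d),2),round(float(v),3)
for ref,(y0,y1) in{"0":(160,172),"7":(164,177)}.items():
  tp=T[ref][y0:y1,305:340]
  for t,g in T.items():print(ref,t,"pan",sub(cv2.matchTemplate(g[152:188,305:340],tp,cv2.TM_CCOEFF_NORMED)))
for t in("0","7","12","14","15"):
    i=cv2.imread(f"pics/side{t}.png").astype(float)[:,:,::-1];w=np.clip(i[...,0]-np.maximum(i[...,1],i[...,2])-20,0,None);w[:,370:]=0
    # tip: first cumulative 60 units of weight along image rows
    r=w[249:272,363:370].sum(1);print(t,"tip row at cum 120:",round(float(np.interp(120,np.cumsum(r),np.arange(249,272)+.5)),2))
i=cv2.imread("pics/side15.png").astype(float)[:,:,::-1];w=np.clip(i[...,0]-np.maximum(i[...,1],i[...,2])-20,0,None);print(w[254:263,363:374].astype(int))
E
```

```text
ptr 370.31 250.98 [148, 147, 116, 107, 110, 88, 47, 17, 9, 0, 0, 0, 76, 171, 101, 2, 0, 0, 0, 0, 0, 0, 0, 82]
0 0 pan (8.02, 1.0)
0 7 pan (12.82, 0.752)
0 11 pan (12.72, 0.763)
0 14 pan (10.91, 0.767)
0 15 pan (10.91, 0.767)
7 0 pan (7.4, 0.737)
7 7 pan (12.01, 1.0)
7 11 pan (11.99, 0.965)
7 14 pan (10.12, 0.942)
7 15 pan (10.12, 0.943)
0 tip row at cum 120: 263.91
7 tip row at cum 120: 250.78
12 tip row at cum 120: 251.67
14 tip row at cum 120: 256.63
15 tip row at cum 120: 256.76
[[ 0  0  0  0  0  0  0  0  0  0  0]
 [ 0  0  0  0  0  0  0  0  0  0  0]
 [ 0  0  0  0 44 32  0  0  0  0  0]
 [ 0  0  0  0 75 96  0  0  0  0  0]
 [ 0  0  0  0  4 75 22  0  0  0  0]
 [ 0  0  0  0  0  0  2  0  0  0  0]
 [ 0  0  0  0  0  0  0  0  0  0  0]
 [ 0  0  0  0  0  0  0  0  0  0  0]
 [ 0  0  0  0  0  0  0  0  0  0  0]]
```

>>> arm_command([
  {"tx":0,"ty":0,"tz":0.8,"wx":0,"wy":0,"wz":0,"gripper":32},
  {"tx":0,"ty":0,"tz":0.8,"wx":0,"wy":0,"wz":0,"gripper":32},
  {"tx":0,"ty":0,"tz":0.7,"wx":0,"wy":0,"wz":0,"gripper":32},
  {"tx":0,"ty":0,"tz":0.4,"wx":0,"wy":0,"wz":0,"gripper":32},
  {"tx":0,"ty":0,"tz":0,"wx":0,"wy":0,"wz":0,"gripper":32},
  {"tx":0,"ty":0.1,"tz":0,"wx":0,"wy":0,"wz":0,"gripper":32},
  {"tx":0,"ty":0.1,"tz":0,"wx":0,"wy":0,"wz":0,"gripper":32},
  {"tx":0,"ty":0.04,"tz":0,"wx":0,"wy":0,"wz":0,"gripper":32},
  {"tx":0,"ty":0.03,"tz":0,"wx":0,"wy":0,"wz":0,"gripper":32},
  {"tx":0,"ty":0,"tz":0,"wx":0,"wy":0,"wz":0,"gripper":32},
])

```text
clock: 30.07
tool_pos: [0.6498, -0.1894, 0.1213]
orientation: [[0.996, 0.086, 0.002], [0.086, -0.996, -0.001], [0.002, 0.001, -1.0]]
force: [0.5, -0.6, -0.2]
grip_width: 0.371
gripper_force: 0.0
```

>>> arm_command([
  {"tx":0,"ty":0,"tz":0,"wx":0,"wy":0,"wz":0,"gripper":32},
  {"tx":0,"ty":-0.1,"tz":0,"wx":0,"wy":0,"wz":0,"gripper":32},
  {"tx":0,"ty":-0.1,"tz":0,"wx":0,"wy":0,"wz":0,"gripper":32},
  {"tx":0,"ty":0,"tz":0,"wx":0,"wy":0,"wz":0,"gripper":32},
  {"tx":0,"ty":0,"tz":-0.3,"wx":0,"wy":0,"wz":0,"gripper":32},
  {"tx":0,"ty":0,"tz":-0.8,"wx":0,"wy":0,"wz":0,"gripper":32},
  {"tx":0,"ty":0,"tz":-0.8,"wx":0,"wy":0,"wz":0,"gripper":32},
  {"tx":0,"ty":0,"tz":-0.8,"wx":0,"wy":0,"wz":0,"gripper":32},
  {"tx":0,"ty":0,"tz":0,"wx":0,"wy":0,"wz":0,"gripper":32},
  {"tx":0,"ty":0,"tz":0,"wx":0,"wy":0,"wz":0,"gripper":32},
])

```text
clock: 30.9
tool_pos: [0.6498, -0.1831, 0.2038]
orientation: [[0.996, 0.087, 0.004], [0.087, -0.996, -0.001], [0.004, 0.002, -1.0]]
force: [0.2, 1.0, -0.5]
grip_width: 0.376
gripper_force: 0.0
```

>>> arm_command([
  {"tx":0,"ty":0,"tz":0,"wx":0,"wy":0,"wz":0,"gripper":32},
  {"tx":0,"ty":0,"tz":0,"wx":0,"wy":0,"wz":0,"gripper":32},
  {"tx":0,"ty":0,"tz":0,"wx":0,"wy":0,"wz":0,"gripper":32},
  {"tx":0,"ty":0,"tz":0,"wx":0,"wy":0,"wz":0,"gripper":32},
  {"tx":0,"ty":0,"tz":0,"wx":0,"wy":0,"wz":0,"gripper":32},
  {"tx":0,"ty":0,"tz":0,"wx":0,"wy":0,"wz":0,"gripper":32},
  {"tx":0,"ty":0,"tz":0,"wx":0,"wy":0,"wz":0,"gripper":32},
  {"tx":0,"ty":0,"tz":0,"wx":0,"wy":0,"wz":0,"gripper":32},
  {"tx":0,"ty":0,"tz":0,"wx":0,"wy":0,"wz":0,"gripper":32},
  {"tx":0,"ty":0,"tz":0,"wx":0,"wy":0,"wz":0,"gripper":32},
])

```text
clock: 31.73
tool_pos: [0.6487, -0.183, 0.2011]
orientation: [[0.996, 0.087, -0.0], [0.087, -0.996, -0.0], [-0.0, 0.0, -1.0]]
force: [0.0, -0.1, 0.4]
grip_width: 0.38
gripper_force: 0.0
```

```bash
cat >chk.py <<'E'
from h import *
import sys
n=sys.argv[1];ptr(tag=n)
def sub(r):
    _,v,_,(x,y)=cv2.minMaxLoc(r);a,b,c=r[y-1,x],r[y,x],r[y+1,x];return float(y+(a-c)/(2*(a-2*b+c)))
G=lambda t:cv2.imread(f"pics/side{t}.png",0).astype(np.float32)
for ref,(y0,y1) in{"0":(160,172),"7":(164,177)}.items():
    q=[sub(cv2.matchTemplate(G(t)[152:188,305:340],G(ref)[y0:y1,305:340],cv2.TM_CCOEFF_NORMED)) for t in("0","7",n)]
    print("pan tilt",round(-.08+.16*(q[2]-q[0])/(q[1]-q[0]),4))
q=[]
for t in("0","7",n):
    i=cv2.imread(f"pics/side{t}.png").astype(float)[:,:,::-1];w=np.clip(i[...,0]-np.maximum(i[...,1],i[...,2])-20,0,None)
    q.append(np.interp(120,np.cumsum(w[249:272,363:370].sum(1)),np.arange(249,272)+.5))
print("tip tilt",round(-.08+.16*(q[2]-q[0])/(q[1]-q[0]),4))
E
python3 chk.py 16
```

```text
ptr 370.28 251.14 [148, 146, 116, 110, 112, 89, 50, 18, 7, 0, 0, 0, 48, 144, 122, 49, 0, 0, 0, 0, 0, 0, 0, 82]
pan tilt 0.0116
pan tilt 0.0115
tip tilt 0.0042
```

>>> arm_command([
  {"tx":0,"ty":0,"tz":0.8,"wx":0,"wy":0,"wz":0,"gripper":32},
  {"tx":0,"ty":0,"tz":0.8,"wx":0,"wy":0,"wz":0,"gripper":32},
  {"tx":0,"ty":0,"tz":0.7,"wx":0,"wy":0,"wz":0,"gripper":32},
  {"tx":0,"ty":0,"tz":0.4,"wx":0,"wy":0,"wz":0,"gripper":32},
  {"tx":0,"ty":0,"tz":0,"wx":0,"wy":0,"wz":0,"gripper":32},
  {"tx":0,"ty":0.1,"tz":0,"wx":0,"wy":0,"wz":0,"gripper":32},
  {"tx":0,"ty":0.1,"tz":0,"wx":0,"wy":0,"wz":0,"gripper":32},
  {"tx":0,"ty":0.03,"tz":0,"wx":0,"wy":0,"wz":0,"gripper":32},
  {"tx":0,"ty":0.03,"tz":0,"wx":0,"wy":0,"wz":0,"gripper":32},
  {"tx":0,"ty":0,"tz":0,"wx":0,"wy":0,"wz":0,"gripper":32},
])

```text
clock: 32.62
tool_pos: [0.65, -0.1912, 0.1212]
orientation: [[0.996, 0.086, 0.002], [0.086, -0.996, -0.001], [0.002, 0.001, -1.0]]
force: [0.1, 0.2, 0.1]
grip_width: 0.377
gripper_force: 0.0
```

>>> arm_command([
  {"tx":0,"ty":0,"tz":0,"wx":0,"wy":0,"wz":0,"gripper":32},
  {"tx":0,"ty":-0.1,"tz":0,"wx":0,"wy":0,"wz":0,"gripper":32},
  {"tx":0,"ty":-0.1,"tz":0,"wx":0,"wy":0,"wz":0,"gripper":32},
  {"tx":0,"ty":0,"tz":0,"wx":0,"wy":0,"wz":0,"gripper":32},
  {"tx":0,"ty":0,"tz":-0.3,"wx":0,"wy":0,"wz":0,"gripper":32},
  {"tx":0,"ty":0,"tz":-0.8,"wx":0,"wy":0,"wz":0,"gripper":32},
  {"tx":0,"ty":0,"tz":-0.8,"wx":0,"wy":0,"wz":0,"gripper":32},
  {"tx":0,"ty":0,"tz":-0.8,"wx":0,"wy":0,"wz":0,"gripper":32},
  {"tx":0,"ty":0,"tz":0,"wx":0,"wy":0,"wz":0,"gripper":32},
  {"tx":0,"ty":0,"tz":0,"wx":0,"wy":0,"wz":0,"gripper":32},
])

```text
clock: 33.45
tool_pos: [0.65, -0.185, 0.2038]
orientation: [[0.996, 0.087, 0.004], [0.087, -0.996, -0.001], [0.004, 0.002, -1.0]]
force: [0.1, 0.4, -0.4]
grip_width: 0.371
gripper_force: 0.0
```

>>> arm_command([
  {"tx":0,"ty":0,"tz":0,"wx":0,"wy":0,"wz":0,"gripper":32},
  {"tx":0,"ty":0,"tz":0,"wx":0,"wy":0,"wz":0,"gripper":32},
  {"tx":0,"ty":0,"tz":0,"wx":0,"wy":0,"wz":0,"gripper":32},
  {"tx":0,"ty":0,"tz":0,"wx":0,"wy":0,"wz":0,"gripper":32},
  {"tx":0,"ty":0,"tz":0,"wx":0,"wy":0,"wz":0,"gripper":32},
  {"tx":0,"ty":0,"tz":0,"wx":0,"wy":0,"wz":0,"gripper":32},
  {"tx":0,"ty":0,"tz":0,"wx":0,"wy":0,"wz":0,"gripper":32},
  {"tx":0,"ty":0,"tz":0,"wx":0,"wy":0,"wz":0,"gripper":32},
  {"tx":0,"ty":0,"tz":0,"wx":0,"wy":0,"wz":0,"gripper":32},
  {"tx":0,"ty":0,"tz":0,"wx":0,"wy":0,"wz":0,"gripper":32},
])

```text
clock: 34.28
tool_pos: [0.6489, -0.1847, 0.2012]
orientation: [[0.996, 0.087, 0.0], [0.087, -0.996, -0.0], [0.0, 0.0, -1.0]]
force: [-0.6, 0.3, 0.3]
grip_width: 0.374
gripper_force: 0.0
```

```bash
python3 chk.py 17
```

```text
ptr 370.14 251.69 [148, 145, 116, 107, 111, 90, 49, 16, 9, 0, 0, 0, 0, 107, 144, 96, 63, 8, 0, 0, 0, 0, 0, 81]
pan tilt -0.0002
pan tilt 0.004
tip tilt -0.0029
```

```bash
python3 -c "
from station import manip
print(manip.finish_job())"
```

```text
the job is handed in; nothing more can be done
None
```

I handed the job in at about 34 s: the slim ingot went through the gauge and was laid in the pan, and the beam rests within about 0.004 rad of level by my camera check; no verdict came back.

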